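Load and clamp a shaft blank for cross-drilling

TASK

Load the bench mill for cross-drilling: take the bright aluminium shaft blank from its wooden cradle, bring it in under the drill with its spigot end towards the robot, lay it in the two V-blocks and push it along them until it sits down in both with its end hard against the brass stop. Then press the red clamp handle all the way down so that the rubber pad holds the shaft. Do not bump the drill or its chuck, and leave everything else on the bench where it is.

Things in the scene. Friction and masses are not known exactly. Their poses are not given: they have to be found in the camera images.
- blank_center (a point): Loose bright aluminium shaft blank, 0.45 to 0.7 kg: body 40 mm diameter, 160 mm long; on one end a spigot 24 mm diameter, 20 mm long, and a blue band. Point on its axis, half-way along the body (5 mm from the balance point). x runs along the shaft to the plain end; spigot on -x, 80 to 100 mm from here. It may roll about x. Starts level in the cradle, plain end pointing away from the robot.
- blank_end (a point): Centre of the blank's plain end face, 80 mm along +x from blank_center; this face goes against the stop.
- blank: The shaft blank as a solid; its origin is blank_center, axes the same.
- cradle: Wooden cradle, fixed, 150 x 85 mm, 58 mm high; origin at the centre of its underside, x along the shaft. Two V saddles, 20 mm long, 69 mm wide, centred 52 mm either side of the middle, hold the shaft with its axis 62 mm above the bench; the 84 mm between them is open down to the 14 mm base for fingers.
- mill: Bench mill-drill, fixed. Origin on the bench below the spindle axis; x away from the robot along the Vs, y left, z up; column on the -y side. Work table 420 x 200 mm, top z = 115 mm. Fixture plate x -120 to 80, y -60 to 100, top z = 127 mm; clamp on it at x 19 to 51, y 48 to 100 mm, handle up to z = 315 mm; the raised arm overhangs to y = 10 mm above z = 240 mm.
- seat (a point): Where blank_center comes when the shaft is home: mill x -25 mm, z 177 mm. Axes as mill; the shaft's x must lie along this x. Two steel V-blocks, 68 mm wide, hold it: near one mill x -103 to -70, far one x 15 to 52 mm, tops z = 173 mm, 4 mm below the shaft's axis. The 85 mm gap between them is open down to the plate for fingers.
- stop_face (a point): Centre of the face of the brass stop button (20 mm in diameter), on the axis of the Vs 80 mm in +x from seat; it faces -x. Axes as mill. Sliding the shaft along the Vs takes about 2 to 5 N.
- end_stop: The end stop as a solid: steel plate 50 mm wide carrying the brass button, behind the far V-block.
- flank_left: The two left (+y) 45-degree V flanks of the near and far V-blocks, as one solid.
- flank_right: The two right (-y) V flanks.
- chuck: Drill chuck (42 mm diameter, its cone starting at z = 269 mm) with a 9 mm drill reaching down to z = 236 mm, 39 mm above the top of the seated shaft, on the mill's spindle axis. Spindle above it 52 mm diameter. Not to be bumped. Origin and axes as mill.
- drill_tip (a point): Lower tip of the drill.
- clamp_handle (a joint): Angle of the toggle clamp's red handle (rad): 0 fully down (clamped, level), 0.85 to 1.05 at the start. It stays where it is left; 0.35 to 0.6 N m at the hinge moves it. Links bring the arm and its sprung rubber pad down on the shaft as the handle goes down; the pad touches at about 0.05 rad and is pushed in 4 mm (about 3.5 N) at 0.
- clamp_pivot (a point): Hinge of the handle, fixed on the mill: 60 mm in +x, 85 mm in +y and 15 mm in +z from seat; hinge axis x. Axes as mill. From here the handle points to +y when down and rises towards +z when open.
- clamp_grip (a point): Point on the axis of the red round grip (18 mm diameter), 95 mm from the hinge; the red grip runs from 40 to 130 mm from the hinge. Its y axis points out along the handle.
- clamp_pad: Rubber pad, 16 mm in diameter, on the clamp arm; comes down on top of the shaft 20 mm short of the stop face.
- chuck_key: Steel T-shaped chuck key, 70 mm, lying on the near end of the mill's work table. Bystander: leave alone.
- brush: Hand brush, 200 mm, lying on the bench. Bystander: leave alone.
- caliper: Digital caliper, 210 mm, lying flat. Bystander: leave alone.
- mallet: Hammer lying on the bench. Bystander: leave alone.
- oil_bottle: Oil bottle, 56 mm in diameter, 150 mm tall, standing. Bystander: leave alone.
- head_edge (a point): Middle of the lower edge, on the robot's side, of the mill's head casting that overhangs the Vs (mill x -60 to 60, y -187 to 38 mm, underside z = 382 mm, motor above to 644 mm). It leaves no room for an upright gripper over the shaft: the tool must lean back to the robot, about 30 degrees, along the shaft, so grip the shaft with that same lean. Axes as mill.

How it is judged:
By the outcome, as a careful person would: the job done as asked, in the order asked, and still so for the second after the job is handed in, with the robot touching nothing.
It also fails if it takes over 58 s, if anything falls off the work surface, if the arm or the gripper's body presses on something with over 40 N, if the wrist force passes 120 N, or if a joint passes its speed limit or range.

ROBOT

A 6-joint arm with a two-finger parallel gripper is mounted at the origin on the work surface. World frame = base frame: x ahead of the robot, y to its left, z up, the work surface at z = 0. Lengths are in mm, angles in rad, forces in N, time in s.
With the tool pointing down it reaches from about 275 to 750 mm from the base axis. Payload 10.2 kg.
Tool frame: the origin (TCP) lies at the very end of the fingers, on their centre line; the grasp point (between the pads) lies 19 mm behind it (ctrl.tcp_to_grasp is the distance from the TCP to the grasp point, in mm); z points along the fingers, y is the direction in which the jaws open and shut (so a half turn about z gives the same grasp; the last joint's range is limited). The gripper opens to 85 mm and grips with 20 to 120 N. Pads are 22 mm wide; open, the fingers measure 114 mm over their backs; the gripper's body (76 mm by 85 mm) begins 54 mm behind the grasp point. The pads swing forward as they close: fully open they stand 13 mm farther back than shut.
Start: joints at [-1.499, 0.313, 1.498, -0, 1.331, -0.223], TCP at [152.525, -502.362, 231.294] pointing down, gripper open.
Joint ranges: [-2.94, 2.94], [-0.97, 2.17], [0.19, 2.56], [-1.23, 4.37], [0.02, 3.11], [-2.88, 2.88]. Speed limits (rad/s): [2.39, 2.39, 3.01, 3.14, 3.14, 3.14].

INTERFACE

Orientations are given as a unit quaternion [w, x, y, z].
In Python, from rig import ctrl, cams, job gives the robot as it stands. The module is installed in compiled form; this text tells all that it offers.
- The arm moves only by the tool drive_tool, never from a script. Its arguments are lists of equal length, an entry for each row: "gripper": the opening, from 0 (shut) to 1 (fully open); "dp": the shift along the tool's x, y, z normalised to -1 to 1, where 1 is 0.2 m, a list of three; "twist": the turn about the tool's z normalised to -1 to 1, where 1 is 90 degrees. In form: {"gripper": [gripper, ...], "dp": [[tx, ty, tz], ...], "twist": [twist, ...]}. A call has 1 to 20 rows; each row is the pose to reach, as a shift and turn from the pose commanded when the call began, along the tool's axes at that moment; what a row does not reach only later rows make up. A row lasts 1/10 s, in which the tool goes at most 50 mm and 8.59 degrees, less where a joint would pass 70% of its speed; a pose out of reach is approached as far as the arm can. A call with a number of a shift or a turn outside -1 to 1 is refused whole. A call with a gripper value outside its range is refused whole. The fingers move at their own pace and stop on an object; "newtons" is the grip in N (left out, the last holds). Time passes only in rows, so rows that repeat a pose let the fingers close. It gives the time, the measured TCP pose, the force and the opening at its end, in the units of the state.
- ctrl.sense(): the state, without advancing time (a new reading comes with each control period).
- cams.capture(name): name is "scene" or "top" or "wrist"; returns a dict with "pixels" (420x560x3 uint8, red, green, blue), "camera_matrix" (3x3 intrinsics, pixels), "xyz" and "orientation" of the camera in the world; the wrist camera has in their place "hand_eye" (4x4, takes a point from camera to tool coordinates, whose origin is the TCP and whose axes are the flange's). Camera axes: x right, y down, z forward; pixel columns grow to the right and rows downward; lengths in mm; the calibration is good to about 2 mm. A picture is of the moment at which its call begins: read the wrist's pose just before it. There is no depth.
- job.finish_job(): hands the job in, once; it reports no verdict.
The state is a dict: "time_s": time; "joints": joint angles; "dq": joint speeds; "tau": joint torques, N m; "eef_pos": TCP position; "ee_rot": TCP orientation; "force": force on the tool from outside, world axes, zero at the start; "wrist_torque": the same for the moment, N m; "grip_width": opening from 0.0 (shut) to 1.0 (fully open).
Only numpy, scipy, OpenCV 4.12 (cv2) and the standard library are available. Lean on these libraries where they do the work, as an engineer would, in place of code of your own. Each camera call takes 0.05 s, during which the arm holds its last target.

## Working session

There is one attempt and no reset: what is moved stays moved. The work goes in short steps, Python scripts to look and compute and a tool call to move; the robot and the scene stay as the last step left them, time stands still between calls to the robot, and variables do not carry over. Pictures are saved under pics/ and viewed, and the job is handed in when it is done.

Besides the shell and the picture viewer there is one more tool, called by a JSON object that holds its "api" and its "payload", one argument or row to a line. drive_tool: Moves the arm, as the interface text tells. Scaled input: -1 to 1 covers 0.2 m each way for a shift and 90 degrees each way for a turn. Its arguments: {"type":"object","properties":{"gripper":{"type":"array","items":{"type":"number"}},"dp":{"type":"array","items":{"type":"array","items":{"type":"number"}}},"twist":{"type":"array","items":{"type":"number"}},"newtons":{"type":"number"}},"required":["gripper","dp","twist"]}

```bash
mkdir -p pics; ls
python3 - <<'E'
from rig import ctrl,cams,job
import cv2,numpy as np
s=ctrl.sense(); print(s, ctrl.tcp_to_grasp)
for n in ("scene","top","wrist"):
    c=cams.capture(n); cv2.imwrite(f"pics/{n}0.png",c["pixels"][:,:,::-1])
    print(n,{k:np.round(v,4).tolist() for k,v in c.items() if k!="pixels"})
E
```

```text
pics
{'time_s': 0.0, 'joints': array([-1.49939150e+00,  3.13458832e-01,  1.49847464e+00, -1.70201688e-05,
        1.33096995e+00, -2.23392471e-01]), 'dq': array([ 0.00057749,  0.00026594, -0.00149296, -0.00124551,  0.00098688,
       -0.00010138]), 'tau': array([-1.72126442e-03, -4.12269366e+01, -2.59746355e+01, -3.34949391e-04,
        4.10913635e-03, -6.25017563e-06]), 'eef_pos': array([ 152.50525156, -502.0852667 ,  230.71641456]), 'ee_rot': array([-6.54115619e-04,  9.89155963e-01,  1.46867461e-01,  4.15155427e-05]), 'force': array([ 0.49907732,  0.44179515, -0.79176525]), 'wrist_torque': array([-0.00264481,  0.00424857,  0.05515922]), 'grip_width': 0.997917477059801} 18.700000000000003
scene {'camera_matrix': [[499.4384, 0.0, 288.3775], [0.0, 499.4384, 207.8901], [0.0, 0.0, 1.0]], 'xyz': [143.6174, -251.7611, 1340.831], 'orientation': [-0.207, 0.8869, -0.4026, 0.0925]}
top {'camera_matrix': [[493.2396, 0.0, 281.3136], [0.0, 493.2396, 208.2602], [0.0, 0.0, 1.0]], 'xyz': [315.9023, 111.427, 1643.3027], 'orientation': [-0.0565, 0.7079, -0.7013, 0.0619]}
wrist {'camera_matrix': [[374.8165, 0.0, 277.6806], [0.0, 374.8165, 202.5572], [0.0, 0.0, 1.0]], 'hand_eye': [[-0.0003, -0.9654, -0.2607, 64.9127], [1.0, -0.0003, 0.0, -1.3414], [-0.0001, -0.2607, 0.9654, -142.5352], [0.0, 0.0, 0.0, 1.0]]}
```

View pics/scene0.png

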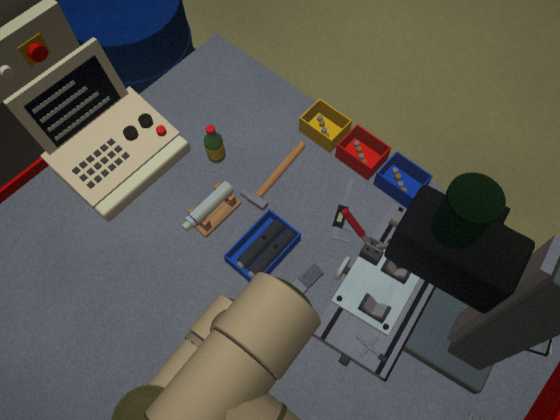

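View pics/top0.png

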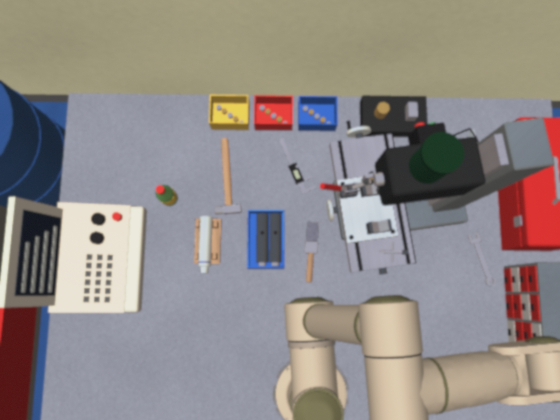

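View pics/wrist0.png

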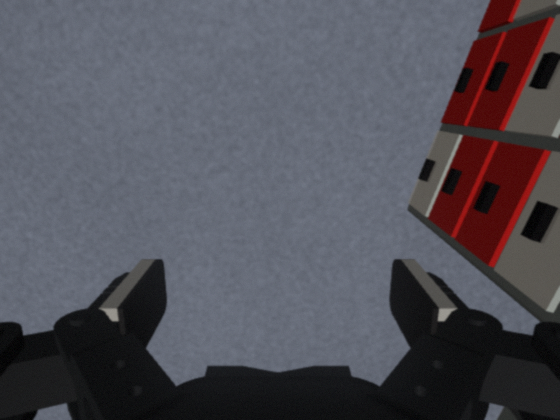

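```bash
cat > h.py <<'E'
from rig import ctrl,cams,job
import cv2,numpy as np
from scipy.spatial.transform import Rotation as R
def rot(q): return R.from_quat([q[1],q[2],q[3],q[0]]).as_matrix()
def cam(n):
    s=ctrl.sense(); c=cams.capture(n); K=c["camera_matrix"]
    if n=="wrist":
        H=np.array(c["hand_eye"]); Rt=rot(s["ee_rot"]); Rc=Rt@H[:3,:3]; t=Rt@H[:3,3]+np.array(s["eef_pos"])
    else: Rc=rot(c["orientation"]); t=np.array(c["xyz"])
    return c["pixels"][:,:,::-1].copy(),np.array(K),Rc,t
def ray(C,u,v):
    _,K,Rc,t=C; d=Rc@np.linalg.inv(K)@np.array([u,v,1.]); return t,d
def onz(C,u,v,z):
    t,d=ray(C,u,v); return t+d*(z-t[2])/d[2]
def proj(C,p):
    _,K,Rc,t=C; q=K@Rc.T@(np.array(p,float)-t); return q[:2]/q[2]
def save(im,name,box=None,f=1):
    if box: u0,v0,u1,v1=box; im=im[v0:v1,u0:u1]
    if f!=1: im=cv2.resize(im,None,fx=f,fy=f,interpolation=cv2.INTER_CUBIC)
    cv2.imwrite("pics/"+name,im)
def st():
    s=ctrl.sense(); M=rot(s["ee_rot"])
    print("t",round(s["time_s"],2),"pos",np.round(s["eef_pos"],1),"zax",np.round(M[:,2],3),"xax",np.round(M[:,0],3),"yax",np.round(M[:,1],3),"F",np.round(s["force"],1),"g",round(s["grip_width"],3),"q",np.round(s["joints"],3)); return s,M
E
python3 - <<'E'
from h import *
C=cam("top"); print(proj(C,[0,0,0]),onz(C,205,240,62),onz(C,372,215,127)); save(C[0],"t1.png",(310,100,480,280),4)
save(C[0],"t2.png",(180,200,240,280),7)
C=cam("scene"); save(C[0],"s1.png",(300,170,500,390),3.5*.75)
save(C[0],"s2.png",(170,165,260,250),7)
E
```

```text
[311.11462832 392.81484051] [477.73640073 344.6363177   62.        ] [ 554.21913682 -181.88573341  127.        ]
```

View pics/t1.png

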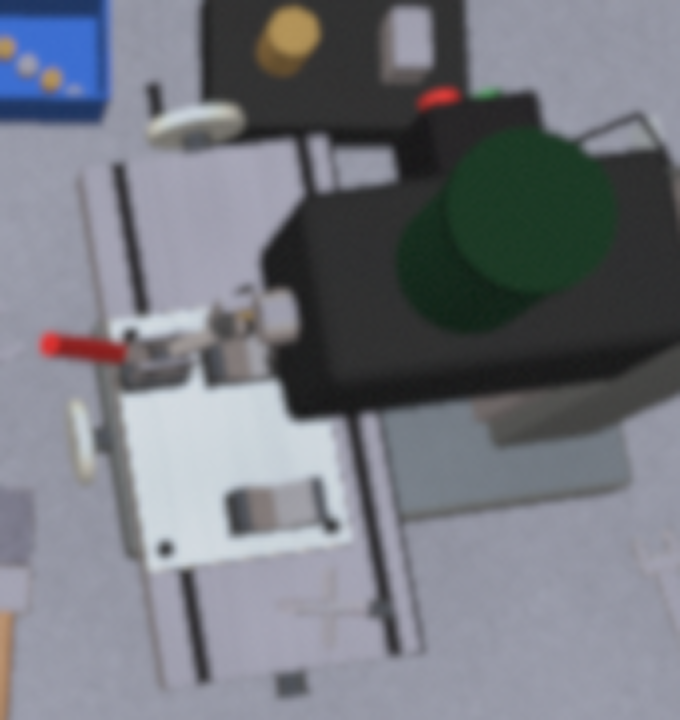

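View pics/t2.png

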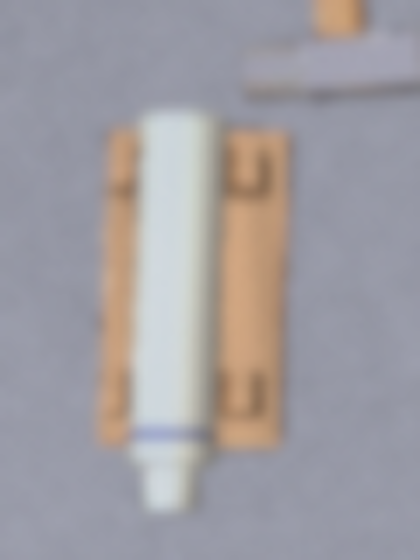

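View pics/s1.png

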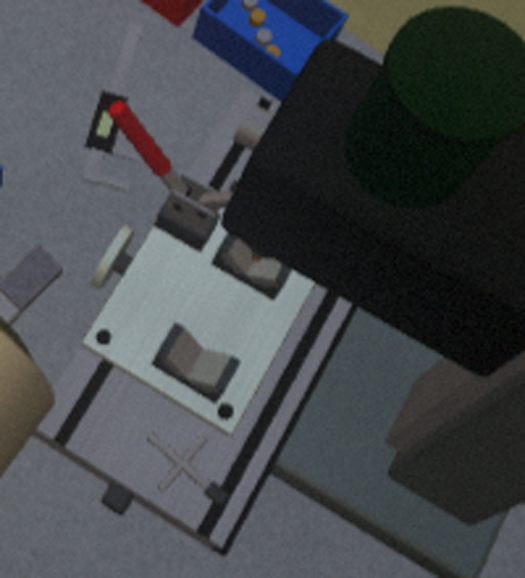

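View pics/s2.png

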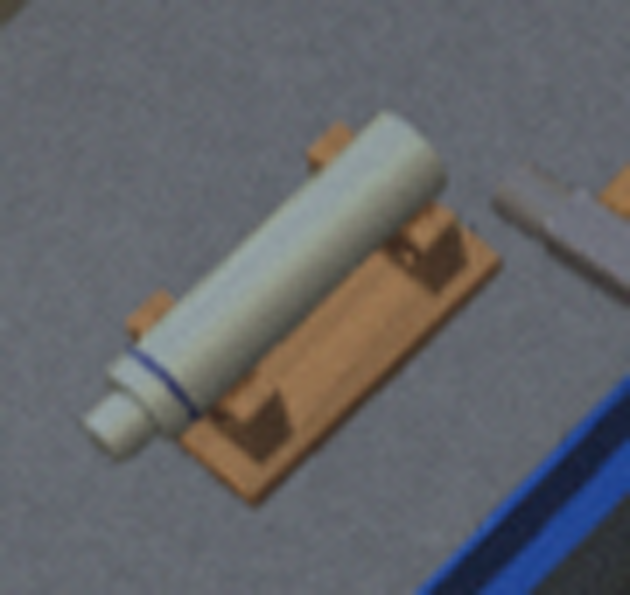

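Run:
```python
from h import *
T=cam("top");S=cam("scene")
# plate by color
def plate(C,box,name):
    im=C[0].copy(); hsv=cv2.cvtColor(im,cv2.COLOR_BGR2HSV)
    u0,v0,u1,v1=box
    print(name, im[(v0+v1)//2-10:(v0+v1)//2+10:5,(u0+u1)//2].tolist())
T0=lambda a,b:(310+a/4,100+b/4)
for nm,(a,b) in dict(nl=(155,570),nr=(352,541),fl=(108,322)).items():
    u,v=T0(a,b); print("T",nm,np.round(onz(T,u-.4,v-.4,127),1))
f=3.5*.75
for nm,(a,b) in dict(nl=(83,343),nr=(232,433)).items():
    print("S",nm,np.round(onz(S,300+a/f,170+b/f,127),1))
# near V top corners guess z=173: T crop: left near (232,535)?, right
for nm,(a,b) in dict(tl=(155,363),tr=(180,325),bl=(180,440-80),).items(): pass
for nm,(a,b) in dict(V_lt=(178,323),V_lb=(155,362),V_rt=(240,360),V_rb=(213,398)).items():
    print("S V",nm,np.round(onz(S,300+a/f,170+b/f,173),1))
# blank: T crop7 from (180,200)
f=7
for nm,(a,b) in dict(farL=(140,112),farR=(217,112),bandL=(133,433),bandR=(212,433),endL=(135,455),endR=(207,455),spL=(145,510),spR=(188,510)).items():
    print("T",nm,np.round(onz(T,180+a/7,200+b/7,62),1))
for nm,(a,b) in dict(farL=(380,112),farR=(445,180),endL=(110,370),endR=(165,430)).items():
    print("S",nm,np.round(onz(S,170+a/7,165+b/7,62),1))
# cradle base corners (T) z=14
for nm,(a,b) in dict(fr=(290,133),nr=(283,446),nl=(98,443),fl=(108,130)).items():
    print("T cr",nm,np.round(onz(T,180+a/7,200+b/7,14),1))
for nm,(a,b) in dict(n=(255,503),r=(500,262)).items():
    print("S cr",nm,np.round(onz(S,170+a/7,165+b/7,14),1))
# red handle tip
for C,(u,v) in ((T,T0(45,345)),(S,(300+117/2.625,170+107/2.625))): print("tip ray",np.round(ray(C,u,v),3).tolist())
```

```text
T nl [ 468.8 -106.9  127. ]
T nr [ 492.8 -259.9  127. ]
T fl [664.4 -72.6 127. ]
S nl [ 468.7 -105.7  127. ]
S nr [ 493.  -261.6  127. ]
S V V_lt [ 528.1 -164.9  173. ]
S V V_lb [ 485.5 -171.3  173. ]
S V V_rt [ 537.5 -227.9  173. ]
S V V_rb [ 493.7 -230.1  173. ]
T farL [555.5 363.5  62. ]
T farR [555.9 327.9  62. ]
T bandL [407.7 361.3  62. ]
T bandR [408.  325.4  62. ]
T endL [397.7 360.1  62. ]
T endR [398.  327.3  62. ]
T spL [372.9 354.6  62. ]
T spR [373.1 335.1  62. ]
S farL [557.6 364.8  62. ]
S farR [552.2 321.8  62. ]
S endL [400.5 363.3  62. ]
S endR [396.6 327.4  62. ]
T cr fr [553.4 299.4  14. ]
T cr nr [405.  298.4  14. ]
T cr nl [405.6 385.1  14. ]
T cr fl [554.  386.1  14. ]
S cr n [407.6 297.5  14. ]
S cr r [554.5 298.2  14. ]
tip ray [[315.902, 111.427, 1643.303], [0.212, -0.087, -0.978]]
tip ray [[143.617, -251.761, 1340.831], [0.401, 0.205, -0.9]]
```

{"api": "drive_tool", "payload": {
  "gripper": [1,1,1,1,1],
  "dp": [
    [0.61,-0.86,-0.2],
    [0.61,-0.86,-0.2],
    [0.61,-0.86,-0.2],
    [0.61,-0.86,-0.2],
    [0.61,-0.86,-0.2]
  ],
  "twist": [0,0,0,0,0]
}}

```text
time_s: 0.85
eef_pos: [220.2, -299.4, 272.4]
ee_rot: [0.001, 0.989, 0.148, 0.0]
force: [-0.1, -1.5, -0.6]
grip_width: 1.003
```

{"api": "drive_tool", "payload": {
  "gripper": [1,1,1,1,1],
  "dp": [
    [0.61,-0.86,-0.2],
    [0.61,-0.86,-0.2],
    [0.61,-0.86,-0.2],
    [0.61,-0.86,-0.2],
    [0.61,-0.86,-0.2]
  ],
  "twist": [0,0,0,0,0]
}}

```text
time_s: 1.35
eef_pos: [286.8, -99.6, 312.4]
ee_rot: [0.001, 0.989, 0.149, 0.001]
force: [0.5, -1.2, 0.4]
grip_width: 1.0
```

{"api": "drive_tool", "payload": {
  "gripper": [1,1,1,1,1],
  "dp": [
    [0.61,-0.86,-0.2],
    [0.61,-0.86,-0.2],
    [0.61,-0.86,-0.2],
    [0.61,-0.86,-0.2],
    [0.61,-0.86,-0.2]
  ],
  "twist": [0,0.188,0.188,0.188,0.188]
}}

```text
time_s: 1.85
eef_pos: [353.3, 98.8, 351.6]
ee_rot: [0.0, 1.0, -0.002, 0.0]
force: [1.2, -1.1, 1.4]
grip_width: 1.004
```

```bash
python3 -c "
from h import *
st()"
```

```text
t 1.85 pos [353.3  98.8 351.6] zax [ 0.001 -0.    -1.   ] xax [ 1.    -0.004  0.001] yax [-0.004 -1.     0.   ] F [ 1.2 -1.1  1.4] g 1.004 q [-0.05  -0.115  1.664 -0.     1.592  1.525]
```

{"api": "drive_tool", "payload": {
  "gripper": [1,1,1,1],
  "dp": [
    [1,0,0],
    [1,0,0],
    [1,0,0],
    [1,0,0]
  ],
  "twist": [0,0,0,0]
}}

```text
time_s: 2.25
eef_pos: [555.0, 97.2, 350.6]
ee_rot: [0.0, 1.0, -0.0, -0.0]
force: [-0.4, -0.6, 1.0]
grip_width: 1.002
```

{"api": "drive_tool", "payload": {
  "gripper": [1,1,1,1,1,1],
  "dp": [
    [1,0,0],
    [1,0,0],
    [1,0,0],
    [1,0,0],
    [1,0,0],
    [1,0,0]
  ],
  "twist": [0,0,0,0,0,0]
}}

```text
time_s: 2.85
eef_pos: [736.1, 93.9, 330.4]
ee_rot: [-0.001, 1.0, -0.001, -0.004]
force: [0.7, -0.1, -2.6]
grip_width: 0.999
```

{"api": "drive_tool", "payload": {
  "gripper": [1,1,1,1],
  "dp": [
    [0.6,0,0],
    [0.6,0,0],
    [0.6,0,0],
    [0.6,0,0]
  ],
  "twist": [0,0,0,0]
}}

```text
time_s: 3.25
eef_pos: [764.2, 85.4, 304.0]
ee_rot: [-0.002, 1.0, -0.0, 0.022]
force: [1.4, 0.1, 1.0]
grip_width: 0.995
```

```bash
python3 -c "
from h import *
st()"
```

```text
t 3.25 pos [764.2  85.4 304. ] zax [ 0.043  0.005 -0.999] xax [ 0.999 -0.001  0.043] yax [-0.001 -1.    -0.005] F [1.4 0.1 1. ] g 0.995 q [-0.043  0.99   0.186  0.007  1.922  1.531]
```

{"api": "drive_tool", "payload": {
  "gripper": [1,1,1,1,1],
  "dp": [
    [1,0,0],
    [1,0,0],
    [1,0,0],
    [1,0,0],
    [1,0,0]
  ],
  "twist": [0,0,0,0,0]
}}

```text
time_s: 3.75
eef_pos: [794.1, 73.2, 256.3]
ee_rot: [-0.004, 0.999, -0.0, 0.037]
force: [-0.8, 0.3, 0.8]
grip_width: 1.003
```

```bash
python3 -c "
from h import *
st()"
```

```text
t 3.75 pos [794.1  73.2 256.3] zax [ 0.073  0.008 -0.997] xax [ 0.997 -0.001  0.073] yax [-0.    -1.    -0.008] F [-0.8  0.3  0.8] g 1.003 q [-0.058  1.053  0.187  0.012  1.829  1.517]
```

{"api": "drive_tool", "payload": {
  "gripper": [1,1,1,1,1],
  "dp": [
    [0.5,0,-1],
    [0.5,0,-1],
    [0.5,0,-1],
    [0.5,0,-1],
    [0.5,0,-1]
  ],
  "twist": [0,0,0,0,0]
}}

```text
time_s: 4.25
eef_pos: [752.0, 62.7, 362.4]
ee_rot: [-0.005, 0.999, -0.0, 0.052]
force: [-0.3, 0.8, 0.1]
grip_width: 1.0
```

```bash
python3 -c "
from h import *
st()"
```

```text
t 4.25 pos [752.   62.7 362.4] zax [ 0.104  0.01  -0.995] xax [ 0.995 -0.001  0.104] yax [-0.   -1.   -0.01] F [-0.3  0.8  0.1] g 1.0 q [-0.078  0.911  0.187  0.019  1.94   1.502]
```

{"api": "drive_tool", "payload": {
  "gripper": [1],
  "dp": [
    [1,0,0]
  ],
  "twist": [0]
}}

```text
time_s: 4.35
eef_pos: [766.5, 60.4, 350.5]
ee_rot: [-0.006, 0.998, 0.0, 0.066]
force: [0.5, 0.1, 0.6]
grip_width: 0.992
```

{"api": "drive_tool", "payload": {
  "gripper": [1],
  "dp": [
    [1,0,0]
  ],
  "twist": [0]
}}

```text
time_s: 4.45
eef_pos: [781.3, 57.4, 333.9]
ee_rot: [-0.007, 0.997, -0.0, 0.077]
force: [0.8, -0.1, -1.1]
grip_width: 1.005
```

{"api": "drive_tool", "payload": {
  "gripper": [1],
  "dp": [
    [1,0,0]
  ],
  "twist": [0]
}}

```text
time_s: 4.55
eef_pos: [794.3, 54.7, 321.9]
ee_rot: [-0.008, 0.996, -0.0, 0.089]
force: [0.2, 0.7, 0.4]
grip_width: 1.001
```

```bash
python3 -c "
from h import *
st()"
```

```text
t 4.55 pos [794.3  54.7 321.9] zax [ 0.177  0.016 -0.984] xax [ 0.984 -0.002  0.177] yax [ 0.001 -1.    -0.016] F [0.2 0.7 0.4] g 1.001 q [-0.088  0.97   0.188  0.032  1.808  1.494]
```

{"api": "drive_tool", "payload": {
  "gripper": [1],
  "dp": [
    [1,-0.15,-0.3]
  ],
  "twist": [0]
}}

```text
time_s: 4.65
eef_pos: [800.1, 58.0, 322.8]
ee_rot: [-0.009, 0.995, -0.001, 0.101]
force: [-0.4, 0.1, -1.0]
grip_width: 0.998
```

{"api": "drive_tool", "payload": {
  "gripper": [1],
  "dp": [
    [1,-0.15,-0.3]
  ],
  "twist": [0]
}}

```text
time_s: 4.75
eef_pos: [805.1, 63.0, 330.9]
ee_rot: [-0.01, 0.993, -0.0, 0.117]
force: [0.4, -0.0, 1.0]
grip_width: 0.999
```

{"api": "drive_tool", "payload": {
  "gripper": [1],
  "dp": [
    [1,-0.15,-0.3]
  ],
  "twist": [0]
}}

```text
time_s: 4.85
eef_pos: [809.8, 67.0, 337.9]
ee_rot: [-0.011, 0.991, -0.0, 0.132]
force: [-0.2, -0.8, -0.1]
grip_width: 1.0
```

{"api": "drive_tool", "payload": {
  "gripper": [1],
  "dp": [
    [1,-0.15,-0.3]
  ],
  "twist": [0]
}}

```text
time_s: 4.95
eef_pos: [814.1, 70.4, 344.5]
ee_rot: [-0.012, 0.989, -0.0, 0.146]
force: [-0.4, 0.1, -0.0]
grip_width: 0.995
```

```bash
python3 -c "
from h import *
st()"
```

```text
t 4.95 pos [814.1  70.4 344.5] zax [ 0.289  0.025 -0.957] xax [ 0.957 -0.004  0.289] yax [ 0.003 -1.    -0.025] F [-0.4  0.1 -0. ] g 0.995 q [-0.071  0.949  0.187  0.046  1.714  1.513]
```

{"api": "drive_tool", "payload": {
  "gripper": [1],
  "dp": [
    [1,-0.15,-0.3]
  ],
  "twist": [0]
}}

```text
time_s: 5.05
eef_pos: [817.9, 73.4, 351.5]
ee_rot: [-0.014, 0.987, -0.0, 0.16]
force: [0.4, -0.5, 0.3]
grip_width: 1.0
```

{"api": "drive_tool", "payload": {
  "gripper": [1],
  "dp": [
    [1,-0.15,-0.3]
  ],
  "twist": [0]
}}

```text
time_s: 5.15
eef_pos: [821.3, 76.2, 359.5]
ee_rot: [-0.015, 0.985, -0.0, 0.173]
force: [-0.4, 0.2, 0.2]
grip_width: 1.001
```

{"api": "drive_tool", "payload": {
  "gripper": [1],
  "dp": [
    [1,-0.15,-0.3]
  ],
  "twist": [0]
}}

```text
time_s: 5.25
eef_pos: [824.1, 79.0, 368.4]
ee_rot: [-0.016, 0.982, -0.0, 0.187]
force: [-0.2, -0.1, 0.0]
grip_width: 1.006
```

{"api": "drive_tool", "payload": {
  "gripper": [1],
  "dp": [
    [1,-0.15,-0.3]
  ],
  "twist": [0]
}}

```text
time_s: 5.35
eef_pos: [826.4, 81.6, 378.4]
ee_rot: [-0.018, 0.98, -0.0, 0.2]
force: [0.6, 1.0, 1.3]
grip_width: 1.002
```

{"api": "drive_tool", "payload": {
  "gripper": [1],
  "dp": [
    [1,-0.15,-0.3]
  ],
  "twist": [0]
}}

```text
time_s: 5.45
eef_pos: [828.2, 84.1, 389.1]
ee_rot: [-0.019, 0.977, -0.0, 0.214]
force: [0.8, 0.7, 0.5]
grip_width: 0.996
```

{"api": "drive_tool", "payload": {
  "gripper": [1],
  "dp": [
    [1,-0.15,-0.3]
  ],
  "twist": [0]
}}

```text
time_s: 5.55
eef_pos: [829.4, 86.4, 400.6]
ee_rot: [-0.02, 0.974, -0.0, 0.227]
force: [0.5, -0.1, 0.0]
grip_width: 0.999
```

```bash
python3 -c "
from h import *
st()"
```

```text
t 5.55 pos [829.4  86.4 400.6] zax [ 0.443  0.04  -0.896] xax [ 0.897 -0.01   0.443] yax [ 0.009 -0.999 -0.04 ] F [ 0.5 -0.1  0. ] g 0.999 q [-0.056  0.893  0.187  0.065  1.604  1.532]
```

{"api": "drive_tool", "payload": {
  "gripper": [1],
  "dp": [
    [1,-0.1,-0.2]
  ],
  "twist": [0]
}}

```text
time_s: 5.65
eef_pos: [832.6, 86.8, 410.0]
ee_rot: [-0.022, 0.97, 0.0, 0.242]
force: [-0.7, 0.9, 0.9]
grip_width: 1.001
```

{"api": "drive_tool", "payload": {
  "gripper": [1],
  "dp": [
    [1,-0.1,-0.2]
  ],
  "twist": [0]
}}

```text
time_s: 5.75
eef_pos: [835.5, 86.6, 418.3]
ee_rot: [-0.023, 0.967, -0.0, 0.255]
force: [-0.5, -0.3, 0.3]
grip_width: 1.001
```

```bash
cat >> h.py <<'E'
def dpto(M,p,target): 
    d=M.T@(np.array(target,float)-np.array(p)); return np.round(d/200,3)
E
python3 -c "
from h import *
s,M=st()
print(dpto(M,s['eef_pos'],[470,344,200]))"
```

```text
t 5.75 pos [835.5  86.6 418.3] zax [ 0.492  0.045 -0.869] xax [ 0.87  -0.012  0.492] yax [ 0.012 -0.999 -0.045] F [-0.5 -0.3  0.3] g 1.001 q [-0.058  0.878  0.188  0.074  1.564  1.532]
[-2.143 -1.258  0.107]
```

Run:
```python
from h import *
C=cam("scene"); s,M=st(); u=proj(C,s["eef_pos"]); print(u, proj(C,s["eef_pos"]+M@np.array([65,0,-142]))); u=u.astype(int)
save(C[0],"a1.png",(max(u[0]-110,0),max(u[1]-60,0),u[0]+90,u[1]+140),4*.75)
T=cam("top"); u=proj(T,s["eef_pos"]).astype(int);print(u,proj(T,s["eef_pos"]+M@np.array([65,0,-142])));save(T[0],"a2.png",(u[0]-80,max(u[1]-40,0),u[0]+80,u[1]+140),4*.75)
```

```text
t 5.8 pos [835.5  86.4 420. ] zax [ 0.495  0.045 -0.868] xax [ 0.869 -0.012  0.495] yax [ 0.012 -0.999 -0.045] F [-0.9 -0.3  0.3] g 0.999 q [-0.058  0.876  0.187  0.074  1.563  1.532]
[376.52952812  95.13398716] [387.24974662  51.52313632]
[288  90] [293.26117916  69.45009425]
```

View pics/a1.png

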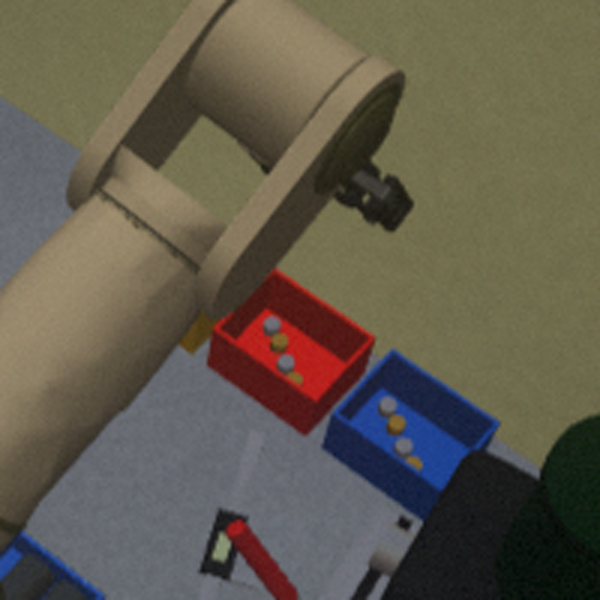

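View pics/a2.png

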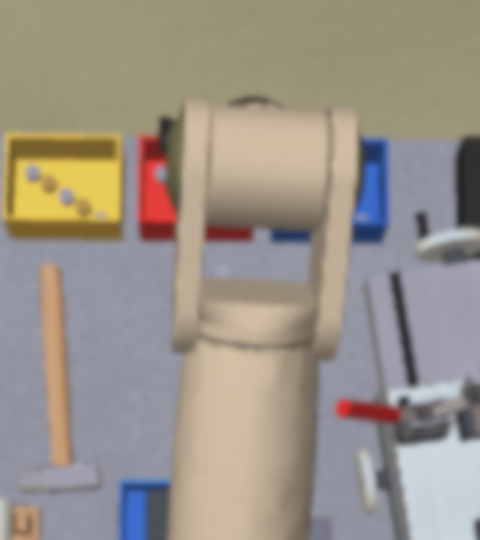

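{"api": "drive_tool", "payload": {
  "gripper": [1,1,1,1,1,1,1,1,1,1,1],
  "dp": [
    [-0.2,-0.12,0.01],
    [-0.4,-0.24,0.02],
    [-0.6,-0.36,0.03],
    [-0.8,-0.48,0.04],
    [-1,-0.6,0.05],
    [-1,-0.6,0.05],
    [-1,-0.6,0.05],
    [-1,-0.6,0.05],
    [-1,-0.6,0.05],
    [-1,-0.6,0.05],
    [-1,-0.6,0.05]
  ],
  "twist": [-0.09,-0.18,-0.27,-0.36,-0.45,-0.54,-0.63,-0.72,-0.81,-0.9,-1]
}}

```text
time_s: 6.95
eef_pos: [664.4, 209.2, 315.7]
ee_rot: [0.158, 0.7, 0.667, 0.199]
force: [0.5, -0.0, -0.7]
grip_width: 1.001
```

```bash
python3 -c "
from h import *
s,M=st()
print(dpto(M,s['eef_pos'],[470,344,180]))"
```

```text
t 6.95 pos [664.4 209.2 315.7] zax [ 0.49   0.045 -0.871] xax [0.031 0.997 0.068] yax [ 0.871 -0.061  0.487] F [ 0.5 -0.  -0.7] g 1.001 q [ 0.148  0.396  1.249 -0.034  0.984  0.208]
[ 0.596 -1.218  0.145]
```

{"api": "drive_tool", "payload": {
  "gripper": [1,1,1,1,1,1,1,1,1,1,1],
  "dp": [
    [0.12,-0.2,0.02],
    [0.24,-0.4,0.05],
    [0.36,-0.6,0.08],
    [0.48,-0.8,0.1],
    [0.6,-1,0.13],
    [0.6,-1,0.13],
    [0.6,-1,0.13],
    [0.6,-1,0.13],
    [0.6,-1,0.13],
    [0.6,-1,0.13],
    [0.6,-1,0.13]
  ],
  "twist": [-0.09,-0.18,-0.27,-0.36,-0.45,-0.54,-0.63,-0.72,-0.81,-0.9,-0.98]
}}

```text
time_s: 8.05
eef_pos: [507.4, 343.2, 204.3]
ee_rot: [0.252, 0.039, 0.966, 0.033]
force: [0.2, 0.1, 0.4]
grip_width: 1.003
```

Run:
```python
from h import *
s,M=st()
C=cam("wrist"); save(C[0],"w1.png")
for p in ([477,344.5,62],[557,345.7,62],[397,343.2,62]): print(np.round(proj(C,p),1))
b=np.array([np.cos(.015),np.sin(.015),0]); print("b.y",b@M[:,1])
```

```text
t 8.05 pos [507.4 343.2 204.3] zax [ 0.49   0.044 -0.871] xax [-0.87   0.092 -0.485] yax [0.059 0.995 0.084] F [0.2 0.1 0.4] g 1.003 q [ 0.483  0.328  1.641 -0.292  0.713 -0.83 ]
[256.6  54.6]
[268.3 155.9]
[ 237.6 -109.7]
b.y 0.07387496599696748
```

View pics/w1.png

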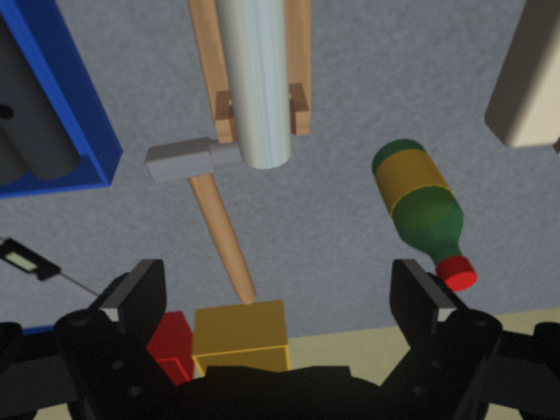

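Run:
```python
from h import *
s,M=st()
z=M[:,2]; t=np.array([477,344.5,62])+22.7*z
print(t,"standoff",dpto(M,s['eef_pos'],t-130*z),"final",dpto(M,s['eef_pos'],t))
```

```text
t 8.1 pos [507.4 343.2 204.3] zax [ 0.49   0.044 -0.871] xax [-0.87   0.087 -0.485] yax [0.054 0.995 0.081] F [-0.1 -0.5 -0.8] g 1.0 q [ 0.483  0.328  1.641 -0.292  0.713 -0.835]
[488.118074   345.50567829  42.23470107] standoff [ 0.478 -0.059  0.009] final [ 0.478 -0.059  0.659]
```

{"api": "drive_tool", "payload": {
  "gripper": [1,1,1,1,1,1,1],
  "dp": [
    [0.24,-0.03,0],
    [0.478,-0.059,0.01],
    [0.478,-0.059,0.15],
    [0.478,-0.059,0.3],
    [0.478,-0.059,0.4],
    [0.478,-0.059,0.45],
    [0.478,-0.059,0.45]
  ],
  "twist": [-0.05,-0.05,-0.05,-0.05,-0.05,-0.05,-0.05]
}}

```text
time_s: 8.8
eef_pos: [467.7, 344.6, 78.0]
ee_rot: [0.253, 0.005, 0.967, 0.024]
force: [-0.8, 0.6, 0.9]
grip_width: 0.997
```

Run:
```python
from h import *
s,M=st()
C=cam("wrist"); save(C[0],"w2.png")
z=M[:,2]; t=np.array([477,344.5,62])+22.7*z
print(t,"final",dpto(M,s['eef_pos'],t)); print(proj(C,[477,344.5,62]))
b=np.array([np.cos(.015),np.sin(.015),0]); print("b.y",b@M[:,1])
```

```text
t 8.8 pos [467.7 344.6  78. ] zax [ 0.489  0.044 -0.871] xax [-0.872  0.021 -0.489] yax [-0.003  0.999  0.048] F [-0.8  0.6  0.9] g 0.997 q [ 0.526  0.458  1.844 -0.534  0.421 -0.591]
[488.09957713 345.4877959   42.22340659] final [-0.002 -0.005  0.206]
[273.58610214 251.97391349]
b.y 0.011973314685895261
```

View pics/w2.png

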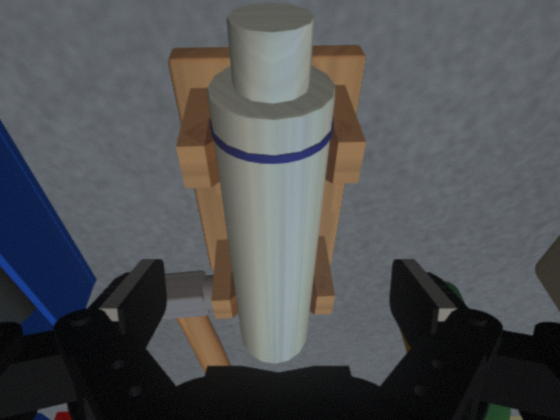

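{"api": "drive_tool", "payload": {
  "gripper": [1,1,1,0.3,0.3,0.3,0.3,0.3,0.3,0.3],
  "dp": [
    [0,-0.005,0.15],
    [0,-0.005,0.206],
    [0,-0.005,0.206],
    [0,-0.005,0.206],
    [0,-0.005,0.206],
    [0,-0.005,0.206],
    [0,-0.005,0.206],
    [0,-0.005,0.206],
    [0,-0.005,0.206],
    [0,-0.005,0.206]
  ],
  "twist": [-0.005,-0.005,-0.005,-0.005,-0.005,-0.005,-0.005,-0.005,-0.005,-0.005],
  "newtons": 60
}}

```text
time_s: 9.85
eef_pos: [487.6, 344.2, 43.9]
ee_rot: [0.253, 0.001, 0.967, 0.021]
force: [-7.3, -12.9, 12.5]
grip_width: 0.456
```

Run:
```python
from h import *
s,M=st()
C=cam("wrist"); save(C[0],"w3.png")
```

```text
t 9.85 pos [487.6 344.2  43.9] zax [ 0.49   0.041 -0.871] xax [-0.872  0.012 -0.49 ] yax [-0.009  0.999  0.042] F [ -7.3 -12.9  12.5] g 0.456 q [ 0.506  0.545  1.818 -0.603  0.363 -0.541]
```

View pics/w3.png

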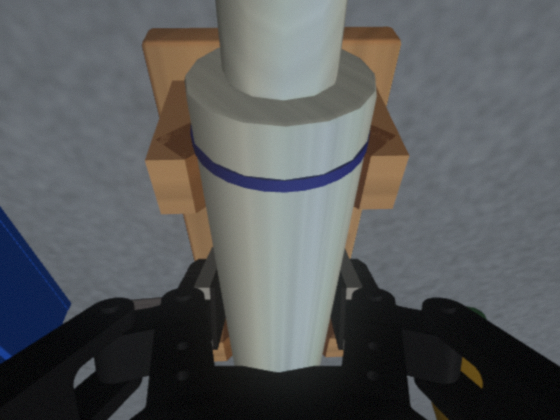

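{"api": "drive_tool", "payload": {
  "gripper": [0.3,0.3,0.3,0.3,0.3,0.3,0.3,0.3],
  "dp": [
    [-0.03,0.002,-0.05],
    [-0.07,0.006,-0.13],
    [-0.15,0.013,-0.26],
    [-0.25,0.021,-0.44],
    [-0.37,0.031,-0.65],
    [-0.49,0.042,-0.87],
    [-0.49,0.042,-0.87],
    [-0.49,0.042,-0.87]
  ],
  "twist": [0,0,0,0,0,0,0,0]
}}

```text
time_s: 10.7
eef_pos: [487.2, 345.2, 242.7]
ee_rot: [0.253, 0.0, 0.967, 0.023]
force: [0.6, 0.2, -5.3]
grip_width: 0.451
```

Run:
```python
from h import *
s,M=st()
C=cam("wrist"); save(C[0],"w4.png")
C=cam("scene"); u=proj(C,s["eef_pos"]).astype(int); print(u); save(C[0],"s4.png",(u[0]-80,u[1]-80,u[0]+80,u[1]+80),4)
```

```text
t 10.7 pos [487.2 345.2 242.7] zax [ 0.49   0.045 -0.871] xax [-0.872  0.012 -0.49 ] yax [-0.011  0.999  0.045] F [ 0.6  0.2 -5.3] g 0.451 q [ 0.506  0.26   1.626 -0.281  0.798 -0.915]
[202 168]
```

View pics/w4.png

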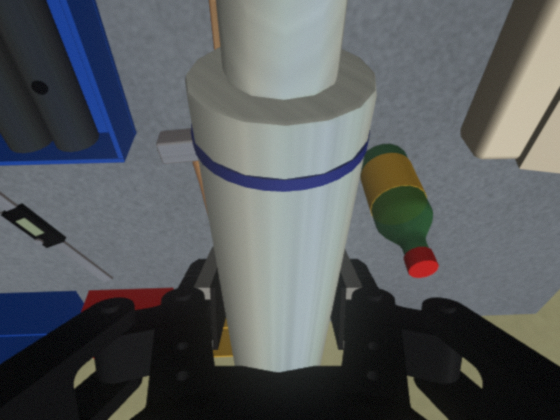

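View pics/s4.png

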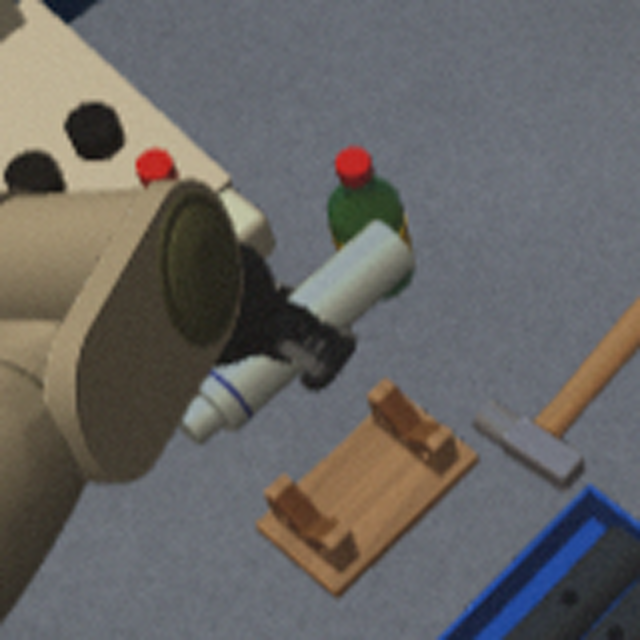

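Run:
```python
from h import *
T=cam("top"); save(T[0],"t5.png",(335,160,405,250),8*.8)
C=cam("scene");save(C[0],"s5.png",(325,240,425,340),6)
A=np.array([[-120,100],[-120,-60],[80,100],[-120,100],[-120,-60]],float);B=np.array([[468.8,-106.9],[492.8,-259.9],[664.4,-72.6],[468.7,-105.7],[493,-261.6]])
a=A-A.mean(0);b=B-B.mean(0);U,_,V=np.linalg.svd(a.T@b);Rm=V.T@U.T;t=B.mean(0)-Rm@A.mean(0)
print(np.degrees(np.arctan2(Rm[1,0],Rm[0,0])),t,(A@Rm.T+t-B).round(1).tolist())
```

```text
9.15773039599504 [ 602.24981988 -184.14891087] [[-0.9, 2.4], [0.5, -2.6], [0.9, -0.1], [-0.8, 1.2], [0.3, -0.9]]
```

View pics/t5.png

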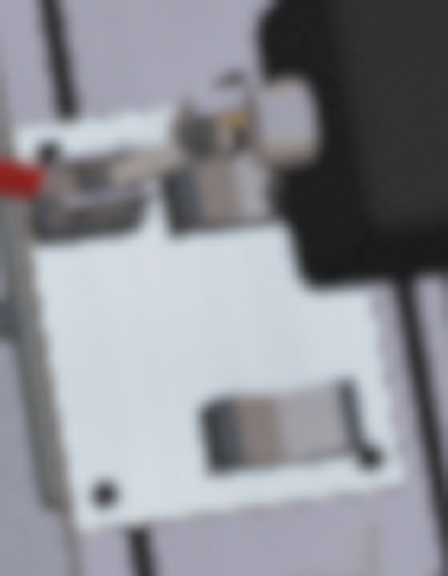

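View pics/s5.png

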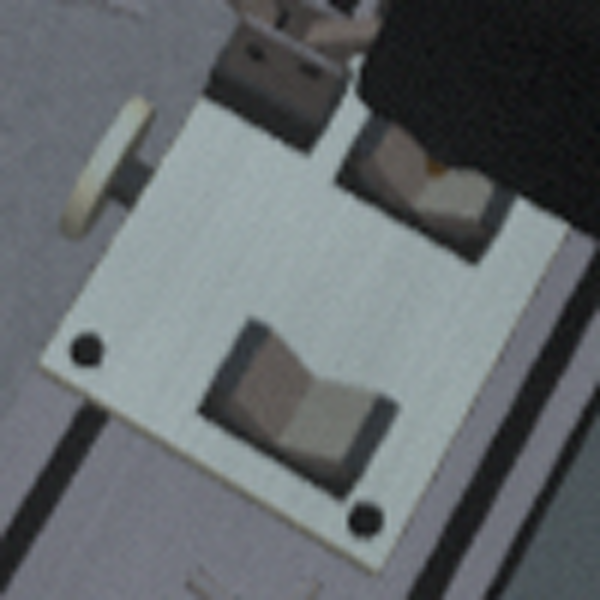

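Run:
```python
from h import *
from scipy.optimize import least_squares
T=cam("top"); S=cam("scene")
t=lambda a,b:(335+a/6.4-.5+.08,160+b/6.4-.5+.08)
s=lambda a,b:(325+a/6-.42,240+b/6-.42)
# (cam, px, z, known mill x or None, mill y)
D=[(T,t(280,465),149,-103,0),(T,t(275,395),149,-70,0),(T,t(238,225),149,15,0),(S,s(278,447),149,-103,0),(S,s(315,380),149,-70,0),(S,s(415,212),149,15,0),
(T,t(403,480),127,-120,-60),(T,t(78,528),127,-120,100),(S,s(40,362),127,-120,100),(S,s(375,575),127,-120,-60),
# near V outer top corners? bottom outer corners on plate z=127
(S,s(198,412),127,-103,34),(S,s(345,497),127,-103,-34),(S,s(336,183),127,15,34),(S,s(474,264),127,15,-34),(T,t(358,455),127,-103,-34),(T,t(208,473),127,-103,34)]
P=[onz(C,*p,z) for C,p,z,_,_ in D]
def res(q):
    c,sn=np.cos(q[2]),np.sin(q[2]); o=[]
    for p,(_,_,_,x,y) in zip(P,D): o+= [q[0]+c*x-sn*y-p[0],q[1]+sn*x+c*y-p[1]]
    return np.array(o)
r=least_squares(res,[603,-185,.16],loss='soft_l1',f_scale=2)
print(r.x,np.degrees(r.x[2])); print(res(r.x).reshape(-1,2).round(1).tolist())
```

```text
[ 6.01840185e+02 -1.84204856e+02  1.44596886e-01] 8.28479130419137
[[2.2, -3.2], [1.2, -0.1], [2.5, -3.7], [0.6, 1.3], [1.4, 0.8], [1.0, 1.6], [-1.9, -1.1], [-0.2, -0.5], [-0.8, 1.3], [1.7, -1.0], [-0.9, 0.5], [-2.6, -0.5], [-1.0, 1.1], [-0.5, -1.2], [-0.8, 5.6], [-1.1, -0.0]]
```

Run:
```python
from h import *
T=cam("top"); S=cam("scene")
for a,b in (((120,167),(203,680)),((372,420),(393,650)),((82,172),(162,688)),((410,560),(422,652))):
    p,q=[onz(T,310+x/4,100+y/4,115)[:2] for x,y in (a,b)]; d=p-q; print(np.degrees(np.arctan2(d[1],d[0])),np.linalg.norm(d),p.round(1),q.round(1))
f=2.625
for a,b in (((60,440),(241,143)),((205,535),(338,298)),((225,552),(352,308))):
    q,p=[onz(S,300+x/f,170+y/f,115)[:2] for x,y in (a,b)]; d=p-q; print("S",np.degrees(np.arctan2(d[1],d[0])),np.linalg.norm(d))
```

```text
8.259318654970578 413.8432764337549 [793.8 -86.3] [ 384.2 -145.7]
3.299388934893206 180.71986097276155 [ 589.  -282.8] [ 408.6 -293.2]
8.076019125410433 415.55421487473393 [789.2 -55.6] [ 377.8 -114. ]
5.407447247585345 71.60294989602475 [ 478.5 -308.9] [ 407.3 -315.6]
S 8.289101166054726 358.17494377578606
S 7.578608267361015 264.1758505767829
S 8.901128422787068 265.5490416831185
```

Run:
```python
import numpy as np
from scipy.optimize import least_squares
D=[(764.2,85.4,304,.043,.005,-.999,-.043,.99),(794.1,73.2,256.3,.073,.008,-.997,-.058,1.053),(752,62.7,362.4,.104,.01,-.995,-.078,.911),(794.3,54.7,321.9,.177,.016,-.984,-.088,.97),(814.1,70.4,344.5,.289,.025,-.957,-.071,.949),(829.4,86.4,400.6,.443,.04,-.896,-.056,.893),(835.5,86.6,418.3,.492,.045,-.869,-.058,.878)]
def f(p):
    L,sr,sz,d,ph=p;o=[]
    for x,y,z,a,b,c,q1,q2 in D:
        w=np.array([x,y,z])-L*np.array([a,b,c]); r=w[0]*np.cos(q1)+w[1]*np.sin(q1)
        o+=[r-sr-d*np.sin(q2+ph),w[2]-sz-d*np.cos(q2+ph)]
    return np.array(o)
r=least_squares(f,[250,0,180,800,0]);print(r.x,f(r.x).round(1))
x,y,z,a,b,c,q1,q2=D[3];print(-x*np.sin(q1)+y*np.cos(q1))
```

```text
[2.55439186e+02 1.29021917e+00 2.01291156e+02 8.28774217e+02
 1.34847475e-01] [-0.1  0.4 -0.   0.   0.1 -0.1  0.  -0.4  0.1 -0.1 -0.  -0.  -0.1  0.2]
124.29655763537232
```

```bash
cat >> h.py <<'E'
def inhand():
    M=np.array([[-0.872,0.012,-0.49],[-0.009,0.999,0.042]]) # x,y
    x=M[0]/np.linalg.norm(M[0]); y=M[1]-(M[1]@x)*x; y/=np.linalg.norm(y); G=np.array([x,y,np.cross(x,y)]).T
    c=G.T@np.array([477-487.6,.3,62-43.9]); c[1]=0
    b=G.T@np.array([np.cos(.015),np.sin(.015),0]); return c,b
yaw=0.1440; O=np.array([601.8,-184.2,0])
RM=np.array([[np.cos(yaw),-np.sin(yaw),0],[np.sin(yaw),np.cos(yaw),0],[0,0,1]])
def mill(x,y,z): return O+RM@np.array([x,y,z],float)
E
python3 - <<'E'
from h import *
s,M=st(); c,b=inhand(); print(c,b)
p=s["eef_pos"]+M@c; d=M@b; print(p,d)
C=cam("scene")
for k in (80,0,-80,-100): print(k,proj(C,p+k*d))
th=-.094*np.pi/2
M2=M@R.from_euler('z',th).as_matrix(); d2=M2@b; print("after twist",d2,np.degrees(np.arctan2(d2[1],d2[0])))
for x,z in ((-210,225),(-43,203),(-43,177)):
    tgt=mill(x,0,z)-M2@c; print(x,z,tgt.round(1),dpto(M,s["eef_pos"],tgt))
E
```

```text
t 11.1 pos [487.8 345.2 242.1] zax [ 0.489  0.044 -0.871] xax [-0.872  0.011 -0.489] yax [-0.012  0.999  0.044] F [-0.1  0.5 -4.2] g 0.452 q [ 0.506  0.262  1.625 -0.281  0.798 -0.915]
[  0.37768143   0.         -20.94234426] [-0.87144832  0.00533771  0.4904583 ]
[477.21724237 344.32159535 260.11429445] [ 9.99855407e-01  1.69934178e-02 -6.22920989e-04]
80 [220.42736839 147.55187504]
0 [198.39827638 168.09018665]
-80 [175.40364406 189.52869732]
-100 [169.49664028 195.03595491]
after twist [ 9.89413144e-01  1.45126256e-01 -2.77523321e-06] 8.344590455102468
-210 225 [ 404.5 -213.4  206.9] [ 0.417 -2.793 -0.174]
-43 203 [ 569.8 -189.4  184.9] [-0.248 -2.688  0.332]
-43 177 [ 569.8 -189.4  158.9] [-0.185 -2.693  0.445]
```

{"api": "drive_tool", "payload": {
  "gripper": [0.3,0.3,0.3,0.3,0.3,0.3],
  "dp": [
    [0.02,-0.1,-0.01],
    [0.05,-0.3,-0.02],
    [0.08,-0.5,-0.03],
    [0.11,-0.7,-0.04],
    [0.14,-0.93,-0.06],
    [0.14,-0.93,-0.06]
  ],
  "twist": [0,0,0,0,0,0]
}}

```text
time_s: 11.75
eef_pos: [459.5, 155.0, 231.1]
ee_rot: [0.253, 0.002, 0.967, 0.022]
force: [1.2, 0.4, -4.6]
grip_width: 0.452
```

{"api": "drive_tool", "payload": {
  "gripper": [0.3,0.3,0.3,0.3,0.3,0.3],
  "dp": [
    [0.02,-0.15,-0.01],
    [0.05,-0.35,-0.02],
    [0.08,-0.55,-0.03],
    [0.11,-0.75,-0.04],
    [0.14,-0.93,-0.06],
    [0.14,-0.93,-0.06]
  ],
  "twist": [0,0,0,0,0,0]
}}

```text
time_s: 12.35
eef_pos: [431.6, -30.8, 220.0]
ee_rot: [0.254, 0.003, 0.967, 0.021]
force: [-0.2, -0.3, -4.6]
grip_width: 0.449
```

{"api": "drive_tool", "payload": {
  "gripper": [0.3,0.3,0.3,0.3,0.3,0.3,0.3,0.3],
  "dp": [
    [0.02,-0.15,-0.01],
    [0.05,-0.35,-0.02],
    [0.08,-0.55,-0.03],
    [0.11,-0.75,-0.04],
    [0.14,-0.93,-0.06],
    [0.14,-0.93,-0.06],
    [0.14,-0.93,-0.06],
    [0.14,-0.93,-0.06]
  ],
  "twist": [0,-0.02,-0.05,-0.09,-0.094,-0.094,-0.094,-0.094]
}}

```text
time_s: 13.15
eef_pos: [419.9, -199.2, 220.2]
ee_rot: [0.241, -0.061, 0.969, 0.001]
force: [-0.5, 0.6, -4.5]
grip_width: 0.453
```

Run:
```python
from h import *
s,M=st(); c,b=inhand(); p=s["eef_pos"]+M@c; d=M@b; print(p.round(1),d.round(4),"mill",(RM.T@(p-O)).round(1))
C=cam("wrist"); save(C[0],"w6.png")
S=cam("scene"); save(S[0],"s6.png",(250,200,450,390),3)
T=cam("top"); save(T[0],"t6.png",(320,150,440,310),4)
```

```text
t 13.15 pos [ 419.9 -199.2  220.2] zax [ 0.466  0.032 -0.884] xax [-0.877 -0.117 -0.467] yax [-0.119  0.993 -0.027] F [-0.5  0.6 -4.5] g 0.453 q [-0.927 -0.006  1.987  0.505  0.945 -2.879]
[ 409.8 -199.9  238.5] [ 0.992   0.1232 -0.0272] mill [-192.2   12.   238.5]
```

View pics/w6.png

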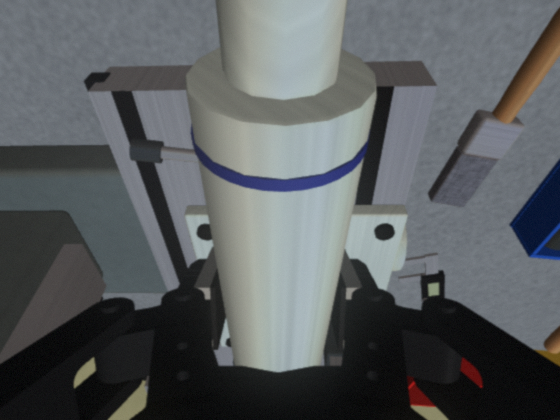

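View pics/s6.png

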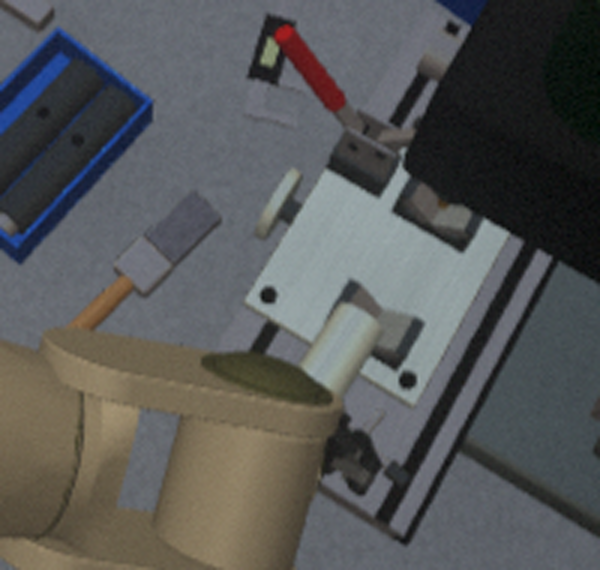

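View pics/t6.png

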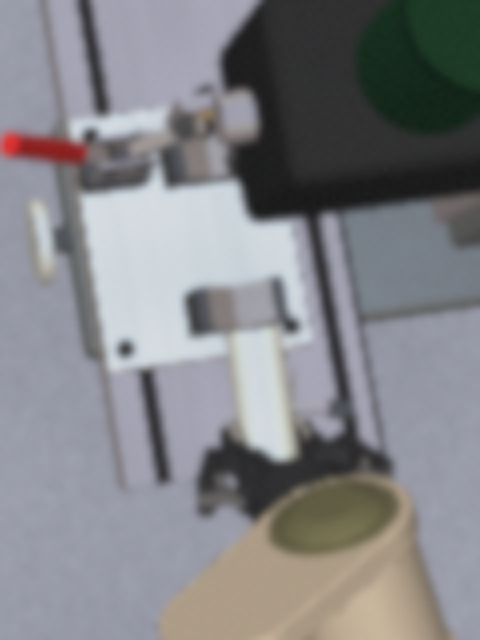

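Run:
```python
from h import *
s,M=st(); c,b=inhand()
for x,z in ((-130,205),):
    tgt=mill(x,0,z)-M@c; print(x,z,tgt.round(1),dpto(M,s["eef_pos"],tgt))
```

```text
t 13.3 pos [ 419.9 -199.5  220.4] zax [ 0.467  0.031 -0.884] xax [-0.876 -0.117 -0.467] yax [-0.118  0.993 -0.027] F [-0.2 -0.3 -4.4] g 0.456 q [-0.928 -0.006  1.987  0.505  0.945 -2.88 ]
-130 205 [ 483.2 -202.2  186.7] [-0.197 -0.046  0.296]
```

{"api": "drive_tool", "payload": {
  "gripper": [0.3,0.3,0.3,0.3],
  "dp": [
    [-0.06,-0.015,0.09],
    [-0.13,-0.03,0.2],
    [-0.197,-0.046,0.296],
    [-0.197,-0.046,0.296]
  ],
  "twist": [0,0,0,0]
}}

```text
time_s: 13.7
eef_pos: [484.2, -202.1, 185.4]
ee_rot: [0.24, -0.061, 0.969, 0.002]
force: [-0.3, -0.0, -5.0]
grip_width: 0.453
```

Run:
```python
from h import *
s,M=st(); c,b=inhand(); p=s["eef_pos"]+M@c; d=M@b; print(p.round(1),d.round(4),"mill",(RM.T@(p-O)).round(1))
th=-.02*np.pi/2
M2=M@R.from_euler('z',th).as_matrix(); d2=M2@b; print("after twist",d2,np.degrees(np.arctan2(d2[1],d2[0])))
S=cam("scene"); save(S[0],"s7.png",(290,180,450,340),4)
T=cam("top"); save(T[0],"t7.png",(330,150,430,270),5)
for C in (S,T): print([proj(C,p+k*d).round(1).tolist() for k in (80,)])
for x,z in ((-43,204),):
    tgt=mill(x,0,z)-M2@c; print(x,z,tgt.round(1),dpto(M,s["eef_pos"],tgt))
```

```text
t 13.7 pos [ 484.2 -202.1  185.4] zax [ 0.465  0.033 -0.884] xax [-0.877 -0.117 -0.466] yax [-0.119  0.993 -0.026] F [-0.3 -0.  -5. ] g 0.453 q [-0.802  0.169  1.896  0.512  0.819 -2.804]
[ 474.1 -202.8  203.7] [ 0.9919  0.1236 -0.0279] mill [-1.291e+02 -1.000e-01  2.037e+02]
after twist [ 0.9881531   0.15073494 -0.02885177] 8.673158075350756
[[385.5, 289.3]]
[[380.5, 211.4]]
-43 204 [ 569.3 -189.6  185.7] [-0.381  0.011  0.199]
```

View pics/s7.png

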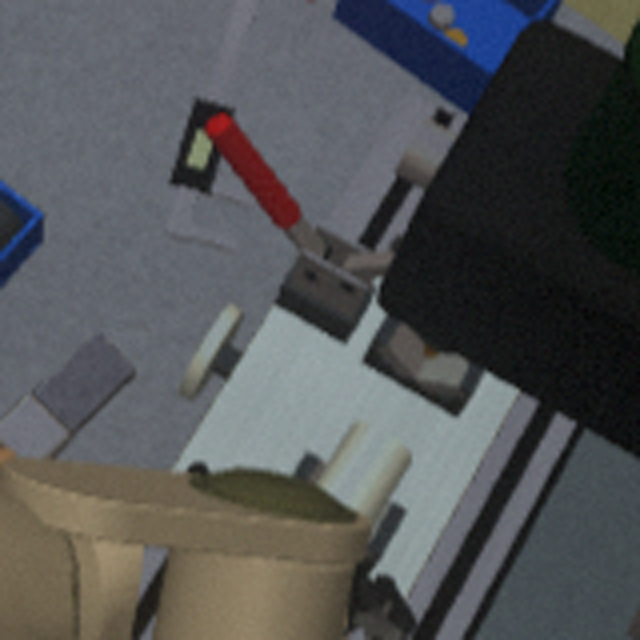

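View pics/t7.png

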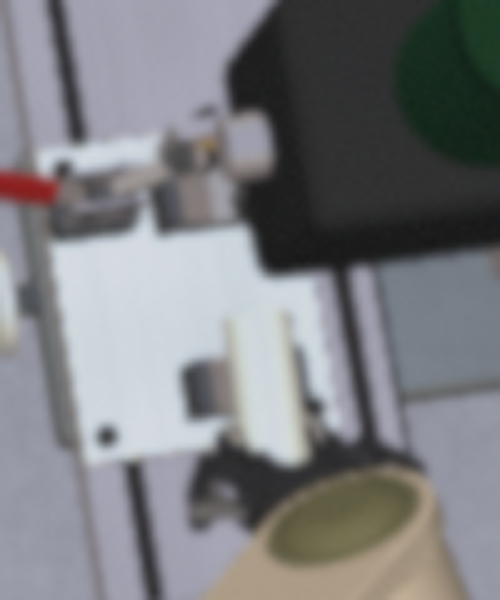

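{"api": "drive_tool", "payload": {
  "gripper": [0.3,0.3,0.3,0.3,0.3,0.3],
  "dp": [
    [-0.05,0.001,0.026],
    [-0.14,0.004,0.073],
    [-0.23,0.007,0.12],
    [-0.32,0.009,0.167],
    [-0.381,0.011,0.199],
    [-0.381,0.011,0.199]
  ],
  "twist": [-0.003,-0.006,-0.01,-0.015,-0.015,-0.015]
}}

```text
time_s: 14.4
eef_pos: [569.4, -190.4, 187.6]
ee_rot: [0.241, -0.072, 0.968, -0.002]
force: [-0.7, -0.4, -4.4]
grip_width: 0.449
```

Run:
```python
from h import *
s,M=st(); c,b=inhand(); p=s["eef_pos"]+M@c; d=M@b; print(p.round(1),d.round(4),"mill",(RM.T@(p-O)).round(1),np.degrees(np.arctan2(d[1],d[0])))
C=cam("wrist"); save(C[0],"w8.png")
S=cam("scene"); save(S[0],"s8.png",(310,180,450,320),4)
for z in (190,177): 
    tgt=mill(-43,0,z)-M@c; print(z,dpto(M,s["eef_pos"],tgt))
```

```text
t 14.4 pos [ 569.4 -190.4  187.6] zax [ 0.468  0.031 -0.883] xax [-0.873 -0.141 -0.467] yax [-0.139  0.99  -0.039] F [-0.7 -0.4 -4.4] g 0.449 q [-0.654  0.314  1.7    0.445  0.799 -2.634]
[ 559.2 -191.1  205.9] [ 0.9894  0.143  -0.0265] mill [-43.1  -0.8 205.9] 8.222607837519012
190 [0.037 0.007 0.07 ]
177 [0.067 0.009 0.128]
```

View pics/w8.png

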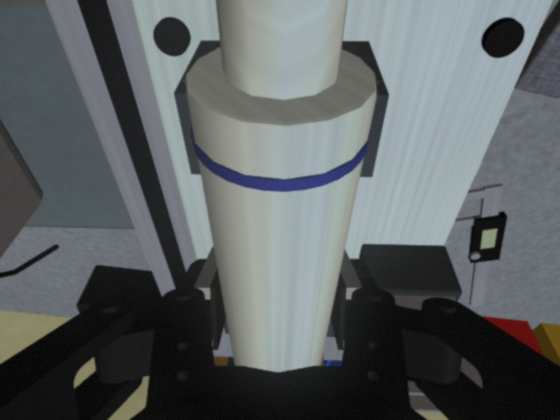

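View pics/s8.png

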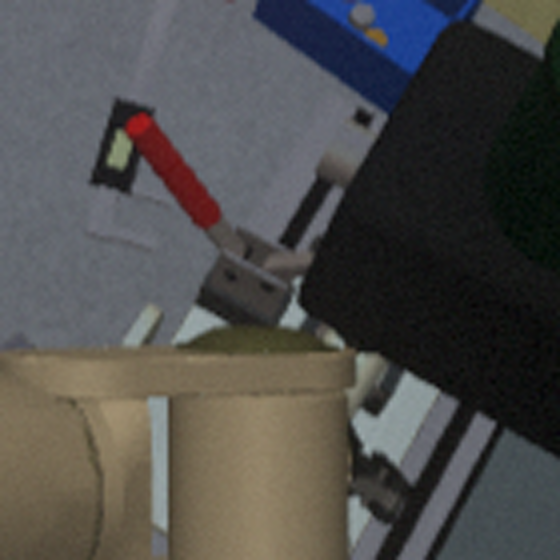

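{"api": "drive_tool", "payload": {
  "gripper": [0.3,0.3,0.3,0.3],
  "dp": [
    [0.018,0.003,0.035],
    [0.037,0.007,0.07],
    [0.05,0.007,0.096],
    [0.05,0.007,0.096]
  ],
  "twist": [0,0,0,0]
}}

```text
time_s: 14.9
eef_pos: [567.7, -190.1, 164.1]
ee_rot: [0.24, -0.071, 0.968, -0.001]
force: [0.3, 0.3, -4.5]
grip_width: 0.453
```

Run:
```python
from h import *
s,M=st(); c,b=inhand(); p=s["eef_pos"]+M@c; d=M@b; print(p.round(1),d.round(4),"mill",(RM.T@(p-O)).round(1),np.degrees(np.arctan2(d[1],d[0])))
for z in (181,179,177): 
    tgt=mill(-43,0,z)-M@c; print(z,dpto(M,s["eef_pos"],tgt))
```

```text
t 14.9 pos [ 567.7 -190.1  164.1] zax [ 0.465  0.032 -0.885] xax [-0.874 -0.139 -0.465] yax [-0.137  0.99  -0.037] F [ 0.3  0.3 -4.5] g 0.453 q [-0.655  0.341  1.73   0.469  0.751 -2.668]
[ 557.6 -190.8  182.5] [ 0.9895  0.1417 -0.0289] mill [-44.7  -0.2 182.5] 8.149445064399021
181 [-0.004  0.001  0.01 ]
179 [0.001 0.002 0.019]
177 [0.005 0.002 0.028]
```

{"api": "drive_tool", "payload": {
  "gripper": [0.3,0.3],
  "dp": [
    [0,0.001,0.015],
    [0,0.001,0.015]
  ],
  "twist": [0,0]
}}

```text
time_s: 15.1
eef_pos: [569.7, -190.0, 162.6]
ee_rot: [0.241, -0.072, 0.968, -0.002]
force: [0.5, -0.8, -3.7]
grip_width: 0.446
```

{"api": "drive_tool", "payload": {
  "gripper": [0.3,0.3],
  "dp": [
    [0.004,0,0.008],
    [0.004,0,0.008]
  ],
  "twist": [0,0]
}}

```text
time_s: 15.3
eef_pos: [569.9, -190.0, 161.1]
ee_rot: [0.241, -0.072, 0.968, -0.002]
force: [-0.5, 0.6, -3.5]
grip_width: 0.449
```

{"api": "drive_tool", "payload": {
  "gripper": [0.3,0.3],
  "dp": [
    [0.004,0,0.007],
    [0.004,0,0.007]
  ],
  "twist": [0,0]
}}

```text
time_s: 15.5
eef_pos: [569.9, -190.0, 159.9]
ee_rot: [0.241, -0.072, 0.968, -0.002]
force: [-0.6, 2.8, -0.7]
grip_width: 0.451
```

{"api": "drive_tool", "payload": {
  "gripper": [0.3,0.3],
  "dp": [
    [0.003,0,0.006],
    [0.003,0,0.006]
  ],
  "twist": [0,0]
}}

```text
time_s: 15.7
eef_pos: [570.2, -190.2, 159.4]
ee_rot: [0.242, -0.072, 0.968, -0.003]
force: [-2.8, 3.7, 6.5]
grip_width: 0.451
```

Run:
```python
from h import *
s,M=st(); c,b=inhand(); p=s["eef_pos"]+M@c; d=M@b; print(p.round(1),d.round(4),"mill",(RM.T@(p-O)).round(1),np.degrees(np.arctan2(d[1],d[0])),s["wrist_torque"].round(2))
```

```text
t 15.7 pos [ 570.2 -190.2  159.4] zax [ 0.469  0.03  -0.883] xax [-0.872 -0.141 -0.468] yax [-0.139  0.989 -0.04 ] F [-2.8  3.7  6.5] g 0.451 q [-0.652  0.351  1.732  0.477  0.736 -2.677]
[ 560.1 -190.8  177.7] [ 0.9894  0.1433 -0.0256] mill [-42.2  -0.6 177.7] 8.239369538586773 [ 0.59 -0.18  1.1 ]
```

{"api": "drive_tool", "payload": {
  "gripper": [0.52,0.55,0.6,0.8,1,1,1],
  "dp": [
    [0,0,0],
    [0,0,0],
    [0,0,0],
    [0,0,0],
    [0,0,0],
    [0,0,0],
    [0,0,0]
  ],
  "twist": [0,0,0,0,0,0,0]
}}

```text
time_s: 16.4
eef_pos: [569.7, -190.2, 158.0]
ee_rot: [0.241, -0.072, 0.968, -0.002]
force: [-0.8, 0.1, -0.7]
grip_width: 0.997
```

Run:
```python
from h import *
s,M=st()
C=cam("wrist"); save(C[0],"w9.png")
```

```text
t 16.4 pos [ 569.7 -190.2  158. ] zax [ 0.467  0.031 -0.884] xax [-0.874 -0.14  -0.466] yax [-0.138  0.99  -0.038] F [-0.8  0.1 -0.7] g 0.997 q [-0.653  0.352  1.733  0.477  0.735 -2.676]
```

View pics/w9.png

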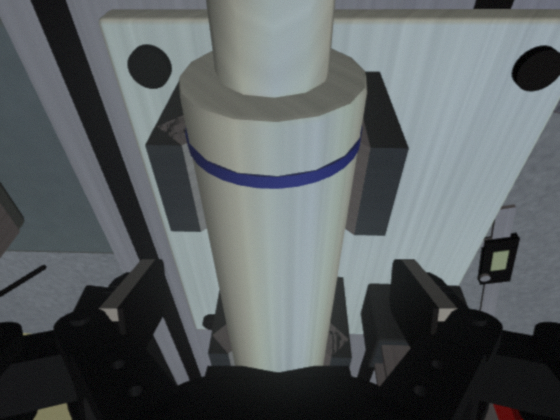

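{"api": "drive_tool", "payload": {
  "gripper": [1,1,1,1,1,1],
  "dp": [
    [0,0,-0.05],
    [0,0,-0.2],
    [0,0,-0.4],
    [0,0,-0.6],
    [0,0,-0.65],
    [0,0,-0.65]
  ],
  "twist": [0,0,0,0,0,0]
}}

```text
time_s: 17.05
eef_pos: [508.8, -194.6, 274.7]
ee_rot: [0.242, -0.072, 0.968, -0.003]
force: [-0.0, 0.1, -1.1]
grip_width: 0.999
```

Run:
```python
from h import *
s,M=st(); print("tcp mill",(RM.T@(s["eef_pos"]-O)).round(1))
C=cam("wrist"); save(C[0],"w10.png")
for x in (-102,-122,-142): print(x,proj(C,mill(x,0,177)))
S=cam("scene"); save(S[0],"s10.png",(280,180,440,340),4)
```

```text
t 17.05 pos [ 508.8 -194.6  274.7] zax [ 0.469  0.028 -0.883] xax [-0.873 -0.14  -0.468] yax [-0.137  0.99  -0.041] F [-0.   0.1 -1.1] g 0.999 q [-0.747  0.109  1.716  0.414  1.005 -2.634]
tcp mill [-93.5   3.1 274.7]
-102 [277.26337253 125.20622564]
-122 [276.98427428  93.71309097]
-142 [276.66590941  57.78915503]
```

View pics/w10.png

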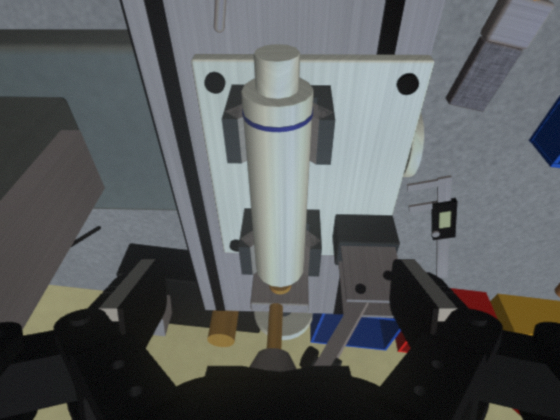

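View pics/s10.png

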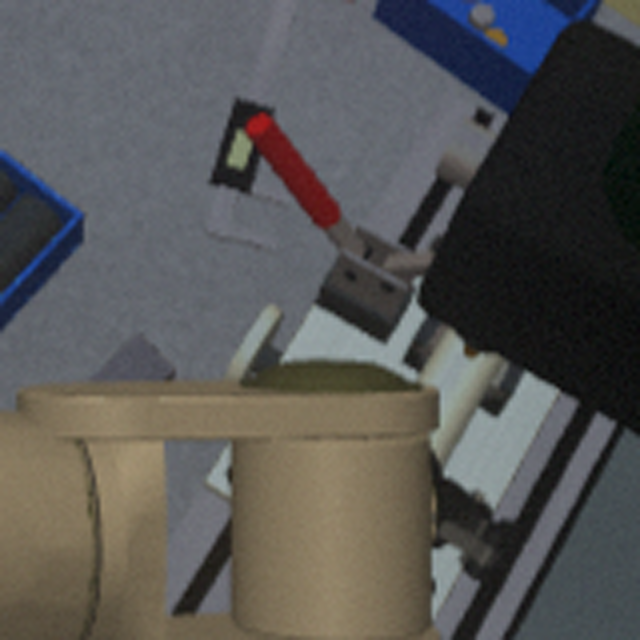

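Run:
```python
from h import *
s,M=st()
for p in ((-185,0,240),(-185,0,172)): print(p,mill(*p).round(1),dpto(M,s["eef_pos"],mill(*p)))
```

```text
t 17.15 pos [ 508.9 -194.   272. ] zax [ 0.466  0.031 -0.884] xax [-0.874 -0.139 -0.465] yax [-0.138  0.99  -0.037] F [-0.1  0.4 -0.1] g 1.003 q [-0.746  0.113  1.718  0.414  1.004 -2.634]
(-185, 0, 240) [ 418.7 -210.7  240. ] [ 0.48  -0.015 -0.071]
(-185, 0, 172) [ 418.7 -210.7  172. ] [ 0.638 -0.002  0.229]
```

{"api": "drive_tool", "payload": {
  "gripper": [0.5,0,0,0,0,0,0],
  "dp": [
    [0.2,-0.006,-0.03],
    [0.4,-0.01,-0.05],
    [0.48,-0.015,-0.07],
    [0.56,-0.008,0.08],
    [0.638,-0.002,0.229],
    [0.638,-0.002,0.229],
    [0.638,-0.002,0.229]
  ],
  "twist": [0.05,0.1,0.15,0.15,0.15,0.15,0.15]
}}

```text
time_s: 17.85
eef_pos: [419.2, -210.8, 172.9]
ee_rot: [0.239, 0.043, 0.97, 0.027]
force: [-0.2, -0.4, 0.7]
grip_width: 0.002
```

Run:
```python
from h import *
s,M=st(); print("tcp mill",(RM.T@(s["eef_pos"]-O)).round(1))
C=cam("wrist"); save(C[0],"w11.png")
for p in ((-155,0,172),(-135,0,172)): print(p,dpto(M,s["eef_pos"],mill(*p)))
```

```text
t 17.85 pos [ 419.2 -210.8  172.9] zax [ 0.466  0.032 -0.884] xax [-0.882  0.096 -0.461] yax [0.07  0.995 0.073] F [-0.2 -0.4  0.7] g 0.002 q [-0.949  0.077  2.041  0.565  0.837 -2.776]
tcp mill [-1.846e+02 -1.000e-01  1.729e+02]
(-155, 0, 172) [-0.125  0.031  0.073]
(-135, 0, 172) [-0.211  0.053  0.119]
```

View pics/w11.png

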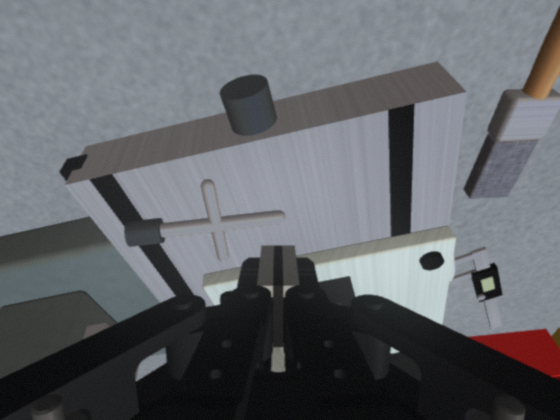

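{"api": "drive_tool", "payload": {
  "gripper": [0,0,0],
  "dp": [
    [-0.06,0.015,0.03],
    [-0.112,0.028,0.065],
    [-0.112,0.028,0.065]
  ],
  "twist": [0,0,0]
}}

```text
time_s: 18.2
eef_pos: [446.5, -207.0, 173.1]
ee_rot: [0.24, 0.042, 0.97, 0.026]
force: [-0.8, 1.0, -0.2]
grip_width: 0.002
```

{"api": "drive_tool", "payload": {
  "gripper": [0,0],
  "dp": [
    [-0.017,0.004,0.009],
    [-0.034,0.009,0.018]
  ],
  "twist": [0,0]
}}

```text
time_s: 18.4
eef_pos: [453.0, -205.9, 172.5]
ee_rot: [0.239, 0.043, 0.97, 0.026]
force: [-2.9, -0.7, 1.2]
grip_width: -0.004
```

{"api": "drive_tool", "payload": {
  "gripper": [0,0],
  "dp": [
    [-0.009,0.002,0.005],
    [-0.017,0.004,0.009]
  ],
  "twist": [0,0]
}}

```text
time_s: 18.6
eef_pos: [456.9, -205.3, 172.4]
ee_rot: [0.239, 0.043, 0.97, 0.026]
force: [-2.3, 0.7, 1.4]
grip_width: -0.001
```

Run:
```python
from h import *
s,M=st(); print("tcp mill",(RM.T@(s["eef_pos"]-O)).round(1),"Fmill",(RM.T@s["force"]).round(1))
```

```text
t 18.6 pos [ 456.9 -205.3  172.4] zax [ 0.467  0.031 -0.884] xax [-0.882  0.095 -0.462] yax [0.07  0.995 0.071] F [-2.3  0.7  1.4] g -0.001 q [-0.859  0.14   1.971  0.547  0.801 -2.682]
tcp mill [-1.465e+02 -1.000e-01  1.724e+02] Fmill [-2.2  1.   1.4]
```

{"api": "drive_tool", "payload": {
  "gripper": [0,0,0],
  "dp": [
    [-0.009,0.002,0.005],
    [-0.018,0.005,0.01],
    [-0.027,0.007,0.014]
  ],
  "twist": [0,0,0]
}}

```text
time_s: 18.9
eef_pos: [463.1, -204.4, 172.5]
ee_rot: [0.24, 0.043, 0.97, 0.026]
force: [-2.6, 0.9, -0.3]
grip_width: -0.001
```

{"api": "drive_tool", "payload": {
  "gripper": [0,0],
  "dp": [
    [-0.006,0.001,0.003],
    [-0.012,0.003,0.006]
  ],
  "twist": [0,0]
}}

```text
time_s: 19.1
eef_pos: [465.8, -203.9, 172.5]
ee_rot: [0.239, 0.043, 0.97, 0.026]
force: [-2.5, -0.3, -0.2]
grip_width: 0.004
```

{"api": "drive_tool", "payload": {
  "gripper": [0,0],
  "dp": [
    [-0.005,0.001,0.003],
    [-0.009,0.002,0.005]
  ],
  "twist": [0,0]
}}

```text
time_s: 19.3
eef_pos: [467.9, -203.7, 172.5]
ee_rot: [0.24, 0.043, 0.97, 0.026]
force: [-1.8, 0.2, 0.2]
grip_width: 0.003
```

{"api": "drive_tool", "payload": {
  "gripper": [0,0],
  "dp": [
    [-0.005,0.001,0.003],
    [-0.009,0.002,0.005]
  ],
  "twist": [0,0]
}}

```text
time_s: 19.5
eef_pos: [470.0, -203.4, 172.5]
ee_rot: [0.24, 0.043, 0.97, 0.026]
force: [-1.5, 0.6, 0.6]
grip_width: -0.001
```

{"api": "drive_tool", "payload": {
  "gripper": [0,0],
  "dp": [
    [-0.005,0.001,0.003],
    [-0.009,0.002,0.005]
  ],
  "twist": [0,0]
}}

```text
time_s: 19.7
eef_pos: [471.0, -203.1, 172.2]
ee_rot: [0.238, 0.042, 0.97, 0.026]
force: [-23.5, -0.8, 9.5]
grip_width: 0.002
```

{"api": "drive_tool", "payload": {
  "gripper": [0,0],
  "dp": [
    [-0.005,0.001,0.003],
    [-0.009,0.002,0.005]
  ],
  "twist": [0,0]
}}

```text
time_s: 19.9
eef_pos: [471.6, -203.0, 172.0]
ee_rot: [0.237, 0.041, 0.97, 0.026]
force: [-47.6, -2.7, 21.7]
grip_width: 0.0
```

{"api": "drive_tool", "payload": {
  "gripper": [0,0,0],
  "dp": [
    [0.02,-0.005,-0.01],
    [0.1,-0.025,-0.055],
    [0.13,-0.033,-0.2]
  ],
  "twist": [0,0,0]
}}

```text
time_s: 20.2
eef_pos: [431.1, -207.5, 193.7]
ee_rot: [0.238, 0.043, 0.97, 0.028]
force: [0.3, -0.6, 0.6]
grip_width: -0.001
```

Run:
```python
from h import *
s,M=st(); print("tcp mill",(RM.T@(s["eef_pos"]-O)).round(1))
for p in ((-100,0,290),(-120,60,330),(-20,150,345)): print(p,mill(*p).round(1),dpto(M,s["eef_pos"],mill(*p)))
```

```text
t 20.2 pos [ 431.1 -207.5  193.7] zax [ 0.465  0.034 -0.885] xax [-0.883  0.097 -0.46 ] yax [0.07  0.995 0.075] F [ 0.3 -0.6  0.6] g -0.001 q [-0.916  0.064  1.991  0.53   0.878 -2.699]
tcp mill [-172.3    1.5  193.7]
(-100, 0, 290) [ 502.8 -198.6  290. ] [-0.534  0.106 -0.258]
(-120, 60, 330) [ 474.4 -142.   330. ] [-0.473  0.392 -0.491]
(-20, 150, 345) [560.5 -38.6 345. ] [-0.837  0.942 -0.34 ]
```

{"api": "drive_tool", "payload": {
  "gripper": [0.5,1,1,1,1],
  "dp": [
    [-0.13,0.03,-0.2],
    [-0.3,0.06,-0.26],
    [-0.5,0.106,-0.26],
    [-0.534,0.106,-0.26],
    [-0.534,0.106,-0.26]
  ],
  "twist": [0,0,0,0,0]
}}

```text
time_s: 20.7
eef_pos: [504.0, -198.7, 292.2]
ee_rot: [0.24, 0.042, 0.97, 0.026]
force: [-0.3, -0.9, -0.8]
grip_width: 0.846
```

Run:
```python
from h import *
s,M=st(); print("tcp mill",(RM.T@(s["eef_pos"]-O)).round(1))
C=cam("wrist"); save(C[0],"w12.png",(130,30,410,340),1.9)
for p in ((-125,0,177),(-105,0,177),(55,0,177),(35,85,192)): print(p,proj(C,mill(*p)).round(1))
```

```text
t 20.7 pos [ 504.  -198.7  292.2] zax [ 0.467  0.031 -0.884] xax [-0.882  0.094 -0.463] yax [0.069 0.995 0.071] F [-0.3 -0.9 -0.8] g 0.846 q [-0.762  0.092  1.688  0.408  1.056 -2.395]
tcp mill [-98.9  -0.3 292.2]
(-125, 0, 177) [253.5  86.2]
(-105, 0, 177) [261.6 115.4]
(55, 0, 177) [303.5 266.2]
(35, 85, 192) [402.1 247.3]
```

View pics/w12.png

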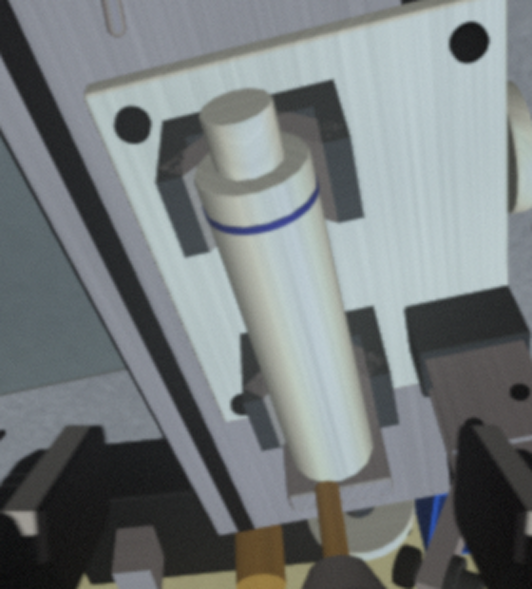

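Run:
```python
from h import *
T=cam("top");S=cam("scene")
def red(C):
    hsv=cv2.cvtColor(C[0],cv2.COLOR_BGR2HSV); m=cv2.inRange(hsv,(0,130,60),(8,255,255))|cv2.inRange(hsv,(172,130,60),(180,255,255)); return m
save(T[0],"t13.png",(300,150,380,230),7);save(S[0],"s13.png",(320,180,400,260),7)
for C,(u0,v0,u1,v1) in ((T,(312,175,350,200)),(S,(335,195,385,245))):
    m=red(C)[v0:v1,u0:u1]; v,u=np.nonzero(m); P=np.c_[u+u0,v+v0].astype(float); c=P.mean(0); _,_,V=np.linalg.svd(P-c); t=(P-c)@V[0]
    print(len(u),c,(c+V[0]*t.min()).round(1),(c+V[0]*t.max()).round(1))
def tri(pT,pS):
    (a,d),(b,e)=ray(T,*pT),ray(S,*pS); A=np.c_[d,-e]; k=np.linalg.lstsq(A,b-a,rcond=None)[0]; p,q=a+k[0]*d,b+k[1]*e; return (p+q)/2,np.linalg.norm(p-q)
import json
for th in (.85,.95,1.05):
  for r in (40,130): print(th,r,[proj(C,mill(35,85+r*np.cos(th),192+r*np.sin(th))).round(1).tolist() for C in (T,S)])
```

```text
89 [329.83146067 186.64044944] [319.9 185.4] [340.1 187.9]
228 [352.69736842 221.90350877] [342.5 208.6] [363.  235.3]
0.85 40 [[339.3, 187.5], [362.1, 234.2]]
0.85 130 [[321.5, 185.2], [343.7, 210.1]]
0.95 40 [[340.5, 187.1], [363.4, 234.4]]
0.95 130 [[325.3, 184.1], [347.8, 210.7]]
1.05 40 [[341.7, 186.8], [364.7, 234.8]]
1.05 130 [[329.4, 183.0], [352.2, 211.7]]
```

View pics/s13.png

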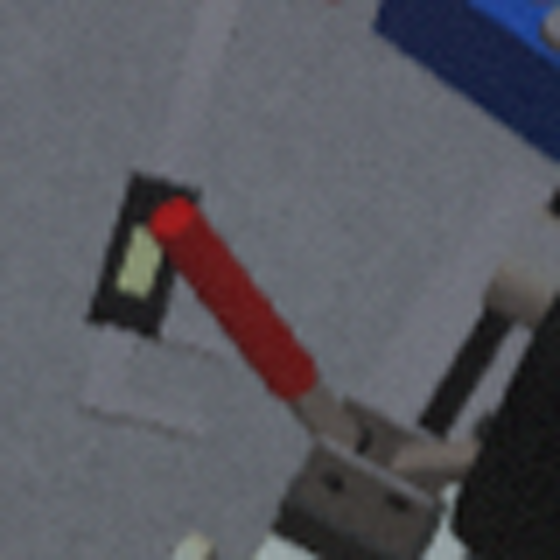

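Run:
```python
from h import *
s,M=st()
for p in ((-99,150,330),(37,150,330),(37,142,300)): print(p,mill(*p).round(1),dpto(M,s["eef_pos"],mill(*p)))
```

```text
t 20.85 pos [ 502.6 -198.9  291.2] zax [ 0.466  0.031 -0.884] xax [-0.882  0.096 -0.461] yax [0.071 0.995 0.073] F [-0.2 -0.2 -0.1] g 1.001 q [-0.765  0.09   1.691  0.408  1.056 -2.395]
(-99, 150, 330) [482.3 -50.  330. ] [ 0.072  0.748 -0.195]
(37, 150, 330) [616.9 -30.4 330. ] [-0.512  0.892  0.121]
(37, 142, 300) [618.  -38.4 300. ] [-0.452  0.843  0.255]
```

{"api": "drive_tool", "payload": {
  "gripper": [0.5,0,0,0,0,0,0,0,0,0],
  "dp": [
    [0.02,0.2,-0.05],
    [0.04,0.4,-0.1],
    [0.06,0.6,-0.16],
    [0.072,0.748,-0.195],
    [-0.1,0.79,-0.1],
    [-0.3,0.84,0.01],
    [-0.512,0.892,0.121],
    [-0.512,0.892,0.121],
    [-0.512,0.892,0.121],
    [-0.512,0.892,0.121]
  ],
  "twist": [0,0,0,0,0,0,0,0,0,0]
}}

```text
time_s: 21.85
eef_pos: [616.4, -30.9, 331.1]
ee_rot: [0.24, 0.043, 0.97, 0.026]
force: [-0.9, 0.0, 0.5]
grip_width: 0.002
```

Run:
```python
from h import *
s,M=st(); print("tcp mill",(RM.T@(s["eef_pos"]-O)).round(1))
C=cam("wrist"); save(C[0],"w14.png")
for p in ((37,142,300),(37,142,287),(37,165,265),(37,177,246),(37,186,225),(37,190,206),(37,190,202)): print(p,dpto(M,s["eef_pos"],mill(*p)))
```

```text
t 21.85 pos [616.4 -30.9 331.1] zax [ 0.467  0.03  -0.884] xax [-0.882  0.096 -0.462] yax [0.071 0.995 0.071] F [-0.9  0.   0.5] g 0.002 q [-0.313  0.212  1.446  0.202  1.035 -1.859]
tcp mill [ 36.5 149.6 331.1]
(37, 142, 300) [ 0.061 -0.047  0.14 ]
(37, 142, 287) [ 0.091 -0.052  0.198]
(37, 165, 265) [0.168 0.052 0.29 ]
(37, 177, 246) [0.225 0.104 0.372]
(37, 186, 225) [0.283 0.14  0.463]
(37, 190, 206) [0.332 0.153 0.547]
(37, 190, 202) [0.341 0.151 0.564]
```

View pics/w14.png

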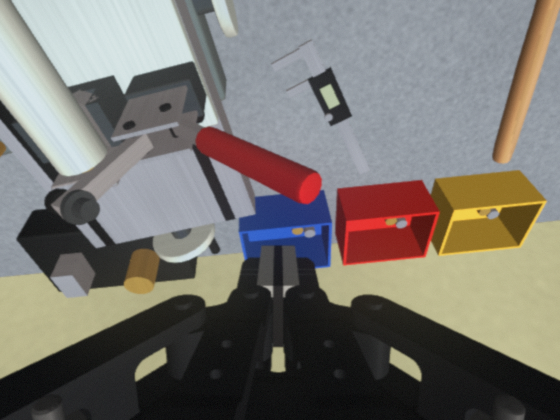

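{"api": "drive_tool", "payload": {
  "gripper": [0,0,0,0],
  "dp": [
    [0.03,-0.024,0.07],
    [0.061,-0.047,0.14],
    [0.08,-0.05,0.175],
    [0.08,-0.05,0.175]
  ],
  "twist": [0,0,0,0]
}}

```text
time_s: 22.3
eef_pos: [618.2, -38.0, 291.5]
ee_rot: [0.239, 0.043, 0.97, 0.026]
force: [-1.3, 0.2, 0.2]
grip_width: -0.002
```

Run:
```python
from h import *
s,M=st(); print("tcp mill",(RM.T@(s["eef_pos"]-O)).round(1))
C=cam("wrist"); save(C[0],"w15.png")
for p in ((37,142,287),(37,150,281),(37,158,273),(37,165,265),(37,171,256),(37,177,246),(37,186,225),(37,190,206),(37,190,202)): print(p,dpto(M,s["eef_pos"],mill(*p)))
```

```text
t 22.3 pos [618.2 -38.  291.5] zax [ 0.466  0.031 -0.884] xax [-0.882  0.096 -0.461] yax [0.071 0.995 0.072] F [-1.3  0.2  0.2] g -0.002 q [-0.326  0.239  1.515  0.221  0.946 -1.897]
tcp mill [ 37.2 142.4 291.5]
(37, 142, 287) [ 0.011 -0.004  0.02 ]
(37, 150, 281) [0.033 0.033 0.045]
(37, 158, 273) [0.061 0.069 0.079]
(37, 165, 265) [0.087 0.101 0.113]
(37, 171, 256) [0.114 0.127 0.151]
(37, 177, 246) [0.144 0.152 0.195]
(37, 186, 225) [0.203 0.188 0.286]
(37, 190, 206) [0.251 0.201 0.369]
(37, 190, 202) [0.26  0.2   0.387]
```

View pics/w15.png

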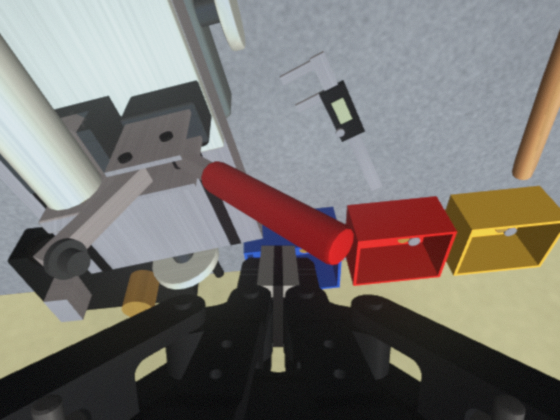

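{"api": "drive_tool", "payload": {
  "gripper": [0,0,0,0,0,0,0],
  "dp": [
    [0.011,-0.004,0.02],
    [0.022,0.015,0.032],
    [0.033,0.033,0.045],
    [0.047,0.051,0.062],
    [0.061,0.069,0.079],
    [0.074,0.085,0.096],
    [0.087,0.101,0.113]
  ],
  "twist": [0,0,0,0,0,0,0]
}}

```text
time_s: 23.05
eef_pos: [615.6, -14.9, 265.2]
ee_rot: [0.24, 0.043, 0.97, 0.026]
force: [-1.0, -1.3, 3.4]
grip_width: 0.002
```

Run:
```python
from h import *
s,M=st(); print("tcp mill",(RM.T@(s["eef_pos"]-O)).round(1))
C=cam("wrist"); save(C[0],"w16.png")
for p in ((37,171,256),(37,177,246),(37,186,225),(37,190,206),(37,190,202)): print(p,dpto(M,s["eef_pos"],mill(*p)))
```

```text
t 23.05 pos [615.6 -14.9 265.2] zax [ 0.467  0.031 -0.884] xax [-0.881  0.095 -0.463] yax [0.07  0.995 0.072] F [-1.  -1.3  3.4] g 0.002 q [-0.282  0.248  1.573  0.21   0.87  -1.864]
tcp mill [ 38.  165.6 265.2]
(37, 171, 256) [0.031 0.022 0.037]
(37, 177, 246) [0.061 0.048 0.08 ]
(37, 186, 225) [0.12  0.084 0.171]
(37, 190, 206) [0.168 0.097 0.255]
(37, 190, 202) [0.177 0.095 0.272]
```

View pics/w16.png

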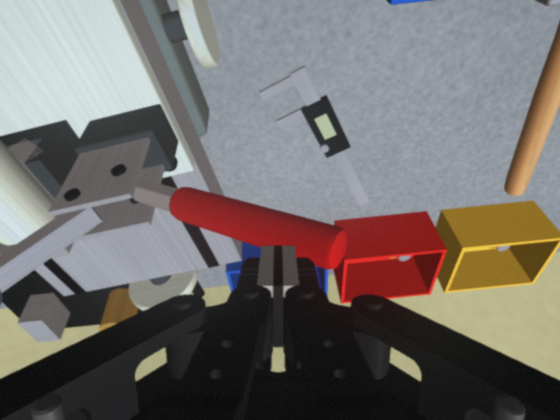

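{"api": "drive_tool", "payload": {
  "gripper": [0,0,0,0,0,0,0,0,0],
  "dp": [
    [0.015,0.011,0.018],
    [0.031,0.022,0.037],
    [0.046,0.035,0.058],
    [0.061,0.045,0.08],
    [0.08,0.055,0.11],
    [0.1,0.065,0.14],
    [0.12,0.075,0.171],
    [0.135,0.08,0.195],
    [0.145,0.08,0.215]
  ],
  "twist": [0,0,0,0,0,0,0,0,0]
}}

```text
time_s: 24.0
eef_pos: [611.0, 4.9, 214.3]
ee_rot: [0.239, 0.043, 0.97, 0.027]
force: [-1.4, 0.3, 3.1]
grip_width: 0.003
```

Run:
```python
from h import *
s,M=st(); print("tcp mill",(RM.T@(s["eef_pos"]-O)).round(1))
C=cam("wrist"); save(C[0],"w17.png")
for p in ((37,187,210),(37,187,206),(37,187,202)): print(p,dpto(M,s["eef_pos"],mill(*p)))
```

```text
t 24.0 pos [611.    4.9 214.3] zax [ 0.466  0.031 -0.884] xax [-0.882  0.095 -0.461] yax [0.07  0.995 0.072] F [-1.4  0.3  3.1] g 0.003 q [-0.245  0.284  1.664  0.214  0.739 -1.853]
tcp mill [ 36.3 185.9 214.3]
(37, 187, 210) [0.008 0.005 0.02 ]
(37, 187, 206) [0.017 0.003 0.038]
(37, 187, 202) [0.026 0.002 0.056]
```

View pics/w17.png

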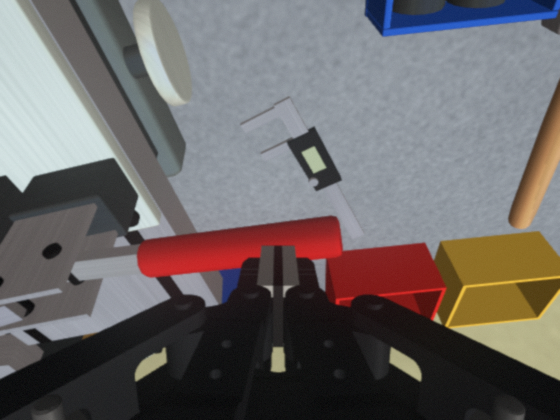

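{"api": "drive_tool", "payload": {
  "gripper": [0,0,0],
  "dp": [
    [0.009,0.002,0.02],
    [0.017,0.003,0.038],
    [0.017,0.003,0.038]
  ],
  "twist": [0,0,0]
}}

```text
time_s: 24.35
eef_pos: [611.5, 5.9, 206.0]
ee_rot: [0.239, 0.043, 0.97, 0.026]
force: [-0.2, 0.0, -0.3]
grip_width: 0.002
```

{"api": "drive_tool", "payload": {
  "gripper": [0,0],
  "dp": [
    [0.005,0,0.009],
    [0.005,0,0.009]
  ],
  "twist": [0,0]
}}

```text
time_s: 24.55
eef_pos: [611.9, 5.9, 204.8]
ee_rot: [0.24, 0.043, 0.97, 0.026]
force: [-2.9, -0.1, 2.1]
grip_width: 0.004
```

{"api": "drive_tool", "payload": {
  "gripper": [0,0],
  "dp": [
    [0.005,0,0.009],
    [0.005,0,0.009]
  ],
  "twist": [0,0]
}}

```text
time_s: 24.75
eef_pos: [612.0, 6.1, 203.3]
ee_rot: [0.24, 0.043, 0.969, 0.026]
force: [-3.7, 0.3, 6.5]
grip_width: 0.001
```

{"api": "drive_tool", "payload": {
  "gripper": [0,0],
  "dp": [
    [0.004,0,0.007],
    [0.004,0,0.007]
  ],
  "twist": [0,0]
}}

```text
time_s: 24.95
eef_pos: [612.2, 6.1, 202.9]
ee_rot: [0.241, 0.042, 0.969, 0.026]
force: [-9.6, -0.8, 14.4]
grip_width: -0.002
```

{"api": "drive_tool", "payload": {
  "gripper": [0,0],
  "dp": [
    [0.004,0,0.007],
    [0.004,0,0.007]
  ],
  "twist": [0,0]
}}

```text
time_s: 25.15
eef_pos: [612.4, 6.1, 202.6]
ee_rot: [0.242, 0.042, 0.969, 0.026]
force: [-15.1, 0.3, 23.0]
grip_width: -0.001
```

{"api": "drive_tool", "payload": {
  "gripper": [0,0],
  "dp": [
    [0.004,0,0.007],
    [0.004,0,0.007]
  ],
  "twist": [0,0]
}}

```text
time_s: 25.35
eef_pos: [612.7, 6.2, 202.3]
ee_rot: [0.243, 0.042, 0.969, 0.026]
force: [-19.5, -0.0, 30.6]
grip_width: -0.002
```

{"api": "drive_tool", "payload": {
  "gripper": [0,0,0,0,0],
  "dp": [
    [-0.02,0.003,-0.04],
    [-0.07,0.01,-0.14],
    [-0.15,0.023,-0.29],
    [-0.23,0.036,-0.442],
    [-0.23,0.036,-0.442]
  ],
  "twist": [0,0,0,0,0]
}}

```text
time_s: 25.85
eef_pos: [612.9, 6.2, 302.9]
ee_rot: [0.244, 0.042, 0.969, 0.026]
force: [0.7, 0.1, -0.2]
grip_width: 0.0
```

Run:
```python
from h import *
s,M=st(); print("tcp mill",(RM.T@(s["eef_pos"]-O)).round(1))
C=cam("wrist"); save(C[0],"w18.png")
for r in (40,130): print([proj(C,mill(35,85+r*np.cos(a),192+r*np.sin(a))).round(1).tolist() for a in (0,.05,.1)])
for p in ((-99,120,320),(-120,40,320)): print(p,dpto(M,s["eef_pos"],mill(*p)))
```

```text
t 25.85 pos [612.9   6.2 302.9] zax [ 0.474  0.029 -0.88 ] xax [-0.878  0.095 -0.47 ] yax [0.07  0.995 0.07 ] F [ 0.7  0.1 -0.2] g 0.0 q [-0.241  0.211  1.523  0.176  0.939 -1.795]
tcp mill [ 38.3 186.8 302.9]
[[169.0, 143.0], [168.5, 144.8], [167.8, 146.6]]
[[307.1, 111.3], [308.2, 116.8], [308.8, 122.7]]
(-99, 120, 320) [ 0.474 -0.465 -0.387]
(-120, 40, 320) [ 0.475 -0.877 -0.421]
```

View pics/w18.png

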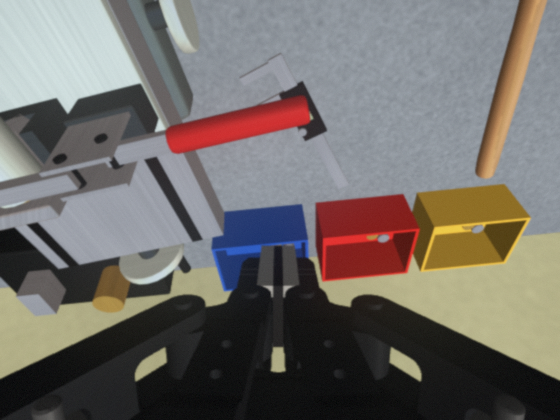

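{"api": "drive_tool", "payload": {
  "gripper": [0,0.5,1,1,1,1],
  "dp": [
    [0.15,-0.1,-0.13],
    [0.3,-0.25,-0.26],
    [0.44,-0.4,-0.37],
    [0.474,-0.6,-0.39],
    [0.475,-0.8,-0.42],
    [0.475,-0.877,-0.42]
  ],
  "twist": [0,0,0,0,0,0]
}}

```text
time_s: 26.5
eef_pos: [475.2, -164.4, 314.4]
ee_rot: [0.239, 0.044, 0.97, 0.026]
force: [0.1, -0.6, 0.4]
grip_width: 0.849
```

Run:
```python
from h import *
s,M=st(); print("tcp mill",(RM.T@(s["eef_pos"]-O)).round(1))
C=cam("wrist"); save(C[0],"w19.png")
S=cam("scene"); save(S[0],"s19.png")
for p in ((-125,0,177),(-105,0,177),(55,0,177)): print(p,proj(C,mill(*p)).round(1))
```

```text
t 26.5 pos [ 475.2 -164.4  314.4] zax [ 0.466  0.029 -0.884] xax [-0.882  0.099 -0.461] yax [0.074 0.995 0.072] F [ 0.1 -0.6  0.4] g 0.849 q [-0.748 -0.02   1.745  0.39   1.099 -2.35 ]
tcp mill [-122.4   37.7  314.4]
(-125, 0, 177) [208.  116.3]
(-105, 0, 177) [217.4 140.1]
(55, 0, 177) [268.6 269.7]
```

View pics/w19.png

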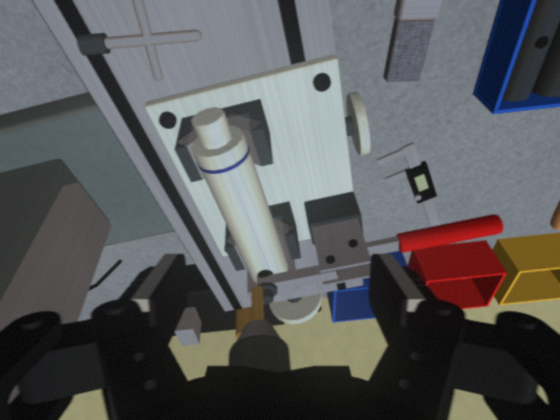

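View pics/s19.png

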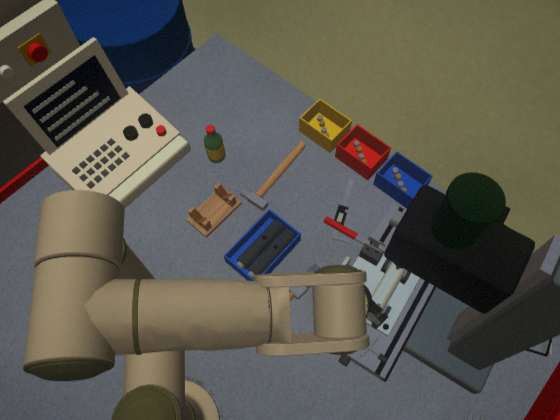

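Run:
```python
from h import *
s,_=st(); print(job.finish_job())
```

```text
t 26.6 pos [ 475.6 -163.3  313.9] zax [ 0.465  0.03  -0.885] xax [-0.882  0.099 -0.46 ] yax [0.074 0.995 0.073] F [ 0.5 -0.2  0.3] g 0.993 q [-0.745 -0.019  1.746  0.389  1.099 -2.347]
the job is handed in; nothing more can be done
None
```

I laid the shaft in both V-blocks with its spigot towards the robot, pushed it home against the stop and pressed the clamp handle fully down. I handed the job in at 26.6 s of the 58 s, with the arm clear of everything.

**How it went:**
- The drive tool has no tilt command, so I got the lean by stretching the arm past its reach in short calls. That gave 29.6°.
- I gripped the blank at mid-length, lifted it out of the cradle, carried it in under the drill and laid it about 17 mm short of the stop.
- I pushed it home with the closed fingertips on the spigot end. It slid at about 2 to 3 N, then stopped hard.
- I pressed the handle down with the closed fingertips until it stopped hard, peaking at about 36 N, then backed off.

**Last checks:**
- In the wrist camera the spigot end was at pixel (208,117). The seat position predicted (208,116).
- The shaft sits centred in both Vs, and the clamp arm and pad are down on it. The handle end matched 0 rad to about 2 pixels.
- In the last scene picture nothing else looked out of place.

**What did not go to plan:**
- Joint 6 touched its limit (-2.88 rad) while I was lining up in front of the mill. The lean fell to 28° and the plain end hung about 1.6° low until it settled in the Vs.
- The fingertips reached about 52 N against the stop, because I took one step more than needed. That is below the 120 N wrist limit. It is over 40 N, but I took that limit to cover the arm and gripper body, not the fingertips.
- I saw no contact with the drill or chuck, but I did not check that separately.

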